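Spread a circlip over the pivot stub of an instrument-tray arm

ROBOT

A 7-joint arm with a two-finger parallel gripper is mounted at the origin on the work surface. World frame = base frame: x ahead of the robot, y to its left, z up, the work surface at z = 0. Lengths are in m, angles in rad, forces in N, time in s.
With the tool pointing down it reaches from about 0.35 to 0.9 m from the base axis. Payload 7.2 kg.
Tool frame: the origin (TCP) lies at the very end of the fingers, on their centre line; the grasp point (between the pads) lies 19 mm behind it; z points along the fingers, y is the line along which they close (so a half turn about z gives the same grasp; the last joint's range is limited). The gripper opens to 85 mm and grips with 20 to 120 N. Pads are 22 mm wide; open, the fingers measure 114 mm over their backs; the gripper's body (76 mm by 85 mm) begins 54 mm behind the grasp point. The pads swing forward as they close: fully open they stand 13 mm farther back than shut.
Start: joints at [1.045, 0.411, -0.013, 1.596, 0.006, 1.134, -0.082], TCP at [0.276, -0.561, 0.231] pointing down, gripper open.
Joint ranges: [-2.95, 2.95], [-0.29, 1.99], [-1.47, 1.44], [0.14, 2.54], [-1.03, 4.17], [0.13, 1.85], [-2.86, 2.86]. Speed limits (rad/s): [2.39, 2.39, 3.01, 3.01, 3.14, 3.14, 3.14].

INTERFACE

Orientations are given as [roll, pitch, yaw] about the fixed x, y, z axes, in that order (R = Rz(yaw) Ry(pitch) Rx(roll)).
In Python, from rig import * gives the robot as it stands.
- The arm moves only by the tool servo_tool, never from a script. Its arguments are lists of equal length, an entry for each row: "rotation": the turn, a rotation vector about the tool's x, y, z in units of 6 degrees (1.0 is 6 degrees), a list of three; "slide": the shift along the tool's x, y, z in units of 25 mm (1.0 is 25 mm), a list of three; "jaw": the finger opening in mm, from 0 to 85.4. In form: {"rotation": [[wx, wy, wz], ...], "slide": [[tx, ty, tz], ...], "jaw": [jaw, ...]}. A call has 1 to 10 rows; each row shifts and turns the commanded pose from where the row before left it, along the tool's axes as they then stand; what a row does not reach is not made up. A row lasts 1/12 s, in which the tool goes at most 41.7 mm and 7.16 degrees, less where a joint would pass 70% of its speed; a pose out of reach is approached as far as the arm can. A call is refused whole if a number of a shift passes 1 or a number of a turn 1, either way. A call with a gripper value outside its range is refused whole. The fingers move at their own pace and stop on an object; "force" is the grip in N (left out, the last holds). Time passes only in rows, so rows that do not move let the fingers close. It gives the time, the measured TCP pose, the force, the opening and the grip force at its end, in the units of the state.
- sense(): the state, without advancing time (a new reading comes with each control period).
- read_camera(name): name is "side" or "top" or "wrist"; returns the picture (384x512x3 uint8, red, green, blue); there is no depth.
- camera_model(name): a dict with "vfov" (degrees; the focal length in pixels is half the picture's height over the tangent of half this angle, whatever the lens; pixels are square), "cx", "cy" (the principal point, pixels), "R" (3x3) and "t" (3): a world point X has camera coordinates R X + t. Camera axes: x right, y down, z forward; pixel columns grow to the right and rows downward; lengths in m; the calibration is good to about 2 mm. The wrist camera is an equidistant fisheye: a pixel r from the principal point sees the ray r / f radians off the axis. A picture is of the moment at which its call begins: read the wrist's pose just before it. camera_model takes no time and is no camera call; for the wrist camera it gives the pose at the moment of the call.
- sign_off(): hands the job in; it is judged then, once.
Trained networks look in the newest picture that a camera, given by its name, has taken for a name from the list of things; names that differ only in an ending like _2 or _b are one class to them, and where a whole thing is asked for, a point or a joint stands for the part that bears it (a point fixed in the world has none). Each returns a list of dicts, best first, with "conf" (0 to 1); they miss things now and then, are a little off and sometimes report something else, mostly with a low value. They report only what shows in the picture. A call takes as long as a camera call. They do not tell look-alikes from the thing itself.
- boxes_of(camera, thing): "centre" ([x, y, z] in m, in world coordinates, good to about 4 mm: the middle of the surface that is visible of it).
- trace(camera, thing): "mask" (384x512 bool, what is visible of it).
The state is a dict: "t": time; "joint_pos": joint angles; "dq": joint speeds; "joint_torque": joint torques, N m; "ee_pos": TCP position; "tool_rot": TCP orientation; "contact_force": force on the tool from outside, world axes, zero at the start; "torque": the same for the moment, N m; "finger_gap": finger opening in m; "gripper_force": force on a finger pad.
Only numpy, scipy, OpenCV 4.12 (cv2) and the standard library are available. Lean on these libraries where they do the work, as an engineer would, in place of code of your own. Each camera call takes 0.05 s, during which the arm holds its last target. There are 200 camera calls.

TASK

The white instrument arm on the counter bracket needs its circlip. Pick the circlip pliers, already loaded with the clip, up off their rest, squeeze the handles fully so the clip is spread wide, bring it level over the upright axle stub and lower it gently over the end down to the groove. Finish there still holding: pliers gripped, handles fully squeezed, the spread clip lying flat at the height of the groove and centred round the stub without touching it or the arm, and leave the other things on the counter where they are.

Things in the scene. Friction and masses are not known exactly. Their poses are not given: they have to be found in the camera images.
- pliers: Circlip pliers, 0.22 kg, dark steel with black rubber handles, lying flat on the rest, a steel clip already hooked under their two tips. Origin: pivot axis, at the handles' underside; x from pivot to clip, y left, z up. Handles: 22 to 87 mm behind the pivot, 16 mm tall. The clip reaches 105 mm ahead of the pivot, its underside 10 mm below the handles' underside.
- pliers_grip (a point): Where to grip: midway between the handles, 58 mm behind the pivot, 8 mm above their underside. The flat outer faces are 56 mm apart here when relaxed (69 mm at the rear ends), 30 mm apart and parallel when fully squeezed.
- clip_center (a point): Centre of the clip's round opening when spread: 81 mm ahead of the pivot, at the clip's mid-height (8 mm below the handles' underside; clip 4 mm thick). Fixed in the pliers' frame, axes as theirs. Opening 38 mm across when fully spread; relaxed 30 mm, too small for the stub.
- lever_l (a joint): Angle each handle is squeezed (rad): 0 relaxed, 0.22 at the built-in stop, clip fully spread. Squeezing the handles together (along the pliers' y) spreads the tips; they spring back when let go. It takes about 3 N to start and 9 N at the stop. The stop prevents overspreading: squeeze firmly, 30 N or more; the same squeeze carries the pliers.
- rest: Low grey rest, fixed: plate 135 x 85 mm, 6 mm thick, with a black rubber block 52 x 50 mm, top 26 mm above the counter, that carries the pliers under the pivot. At the grip point the handles hang free, 20 mm above the plate. Origin about under the pivot, on the counter; x along the pliers.
- base: Bracket, fixed: aluminium plate 120 x 100 x 12 mm with a grey round pedestal 60 mm across up to 40 mm above the counter. Origin at its centre on the counter; the stub stands over it.
- groove (a point): Middle of the groove of the vertical steel stub, on its axis; 66 to 82 mm above the counter. Groove 10 mm tall, 28 mm across; stub 32 mm across above and below it. z up, x along the white arm (26 mm wide, reaching 143 mm from the axis, away from the robot). The arm's hub, 50 mm across, has its top 10 mm below this point.
- stub_top (a point): Centre of the stub's top end, 15 mm above the middle of the groove.
- jar: small jar, 48 mm across, 50 mm tall, standing between the bracket and the rest; bystander. Origin under its centre.
- spool: roll of tape lying flat, 64 mm across, 25 mm tall, in front of the robot; bystander. Origin under its centre.
- bottle: clear bottle, 64 mm across, 170 mm tall, ahead at the back; bystander. Origin under its centre.
- carton: cardboard carton 70 x 130 x 50 mm, to the left; bystander. Origin under its centre.
- screwdriver: screwdriver lying on the right; bystander.
- dish: white ceramic dish, 100 mm across, 30 mm tall, on the right; bystander. Origin under its centre.
There are look-alikes about, which are no part of the job. Leave any pink or red look-alike of the rest alone.

How it is judged:
By the outcome, as a careful person would: the job done as asked, in the order asked, and still so for the second after the job is handed in, while the arm keeps its last pose, push and grip.
It also fails if it takes over 45 s, if anything falls off the work surface, if the arm or the gripper's body presses on something with over 40 N, if the wrist force passes 120 N, or if a joint passes its speed limit or range.

## Working session

There is one attempt and no reset: what is moved stays moved. The work goes in short steps, Python scripts to look and compute and a tool call to move; the robot and the scene stay as the last step left them, time stands still between calls to the robot, and variables do not carry over. Pictures are saved under pics/ and viewed, at most 10 in all, crops included, and the job is handed in when it is done.

Besides the shell and the picture viewer there is one more tool, called after "Call:" as name(argument=value, ...), one argument or row to a line, values as JSON. servo_tool: Moves the arm, as the interface text tells. Its arguments: {"type":"object","properties":{"rotation":{"type":"array"},"slide":{"type":"array"},"jaw":{"type":"array"},"force":{"type":"number"}},"required":["rotation","slide","jaw"]}

```bash
mkdir -p pics; python3 - <<'E'
from rig import *
import cv2,numpy as np
s=sense();print(s)
ims=[]
for c in ("top","side"):
    im=read_camera(c); cv2.imwrite(f"pics/{c}0.png",im[:,:,::-1])
    m=camera_model(c);print(c,m)
    for th in ("pliers","rest","base","groove","jar","stub_top","clip_center","pliers_grip"):
        try:
            print(th,[(np.round(d["centre"],4).tolist(),round(d["conf"],2)) for d in boxes_of(c,th)][:4])
        except Exception as e: print(th,e)
E
```

```text
{'t': 0.0, 'joint_pos': array([ 1.04479885,  0.41192717, -0.01272459,  1.59702738,  0.00558581,
        1.13428934, -0.08224341]), 'dq': array([ 0.00037765,  0.0002845 ,  0.00100116, -0.001091  ,  0.00070447,
        0.00021762, -0.00010374]), 'joint_torque': array([-4.25771186e-04, -6.00622201e+01,  6.81917723e-01, -2.99406087e+01,
        1.38297919e-02,  1.06867353e-02, -2.22514512e-05]), 'ee_pos': array([ 0.27599292, -0.56021987,  0.23044282]), 'tool_rot': array([-3.13997968e+00,  9.65487491e-05,  4.57784208e-01]), 'contact_force': array([0.3795099 , 0.26521196, 0.439967  ]), 'torque': array([ 0.02495545, -0.02644605, -0.01016685]), 'gripper_force': 0.0, 'finger_gap': 0.08571103437343278}
top {'vfov': 53.31840135441196, 'cx': 253.4930257500705, 'cy': 187.32814512093043, 'R': array([[ 1.87496185e-02, -9.99812006e-01,  4.94008345e-03],
       [-9.77755146e-01, -1.93679304e-02, -2.08853435e-01],
       [ 2.08909851e-01, -9.14269786e-04, -9.77934475e-01]]), 't': array([-0.10027289,  0.59825958,  1.33266624])}
pliers [([0.638, -0.2141, 0.0409], 0.49), ([0.5773, 0.4285, 0.0524], 0.39)]
[... 475 characters left out ...]
 'cx': 255.10154863197616, 'cy': 189.67820851081004, 'R': array([[-0.70742906, -0.70646847,  0.02112852],
       [-0.39085342,  0.36612814, -0.84450209],
       [ 0.58887836, -0.60568348, -0.53513531]]), 't': array([0.3656984 , 0.34404516, 0.83342547])}
pliers [([0.5807, -0.1916, 0.0099], 0.17)]
rest [([0.5988, -0.5842, 0.0067], 0.91), ([0.3898, -0.5909, 0.0065], 0.76), ([0.578, -0.1946, 0.0094], 0.59)]
base [([0.5833, 0.2473, 0.0145], 0.81), ([0.4227, -0.4428, 0.0173], 0.61), ([0.6778, -0.4466, 0.0215], 0.51)]
groove [([0.627, 0.2378, 0.0584], 0.95)]
jar [([0.623, 0.004, 0.0378], 0.64)]
stub_top [([0.6248, 0.2358, 0.0612], 0.64)]
clip_center [([0.6154, -0.2078, 0.0387], 0.7)]
pliers_grip []
```

View pics/top0.png

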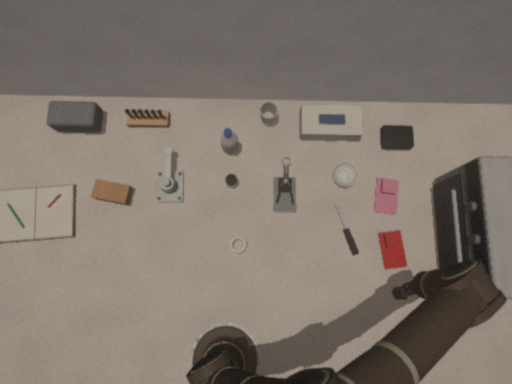

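View pics/side0.png

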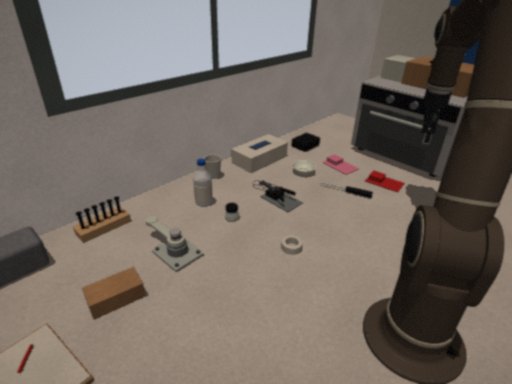

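The top view shows three rest-like things: grey at (285,193), carrying the pliers with the clip at (286,160); pink at (387,195); red at (392,250). The grey one fits, because it carries the pliers and is low and grey. The bracket is at (169,185) with its arm reaching to (168,148), and the jar is at (231,180). I'll confirm this in an enlarged crop.

```bash
python3 - <<'E'
import cv2,numpy as np
im=cv2.imread("pics/top0.png")
a=im[145:220,250:320];b=im[140:215,135:205]
o=np.hstack([cv2.resize(x,None,fx=5.7,fy=5.7,interpolation=cv2.INTER_CUBIC) for x in (a,b)])
o=cv2.convertScaleAbs(o,alpha=1.5)
cv2.imwrite("pics/crop1.png",o);print(o.shape)
E
```

```text
(428, 798, 3)
```

View pics/crop1.png

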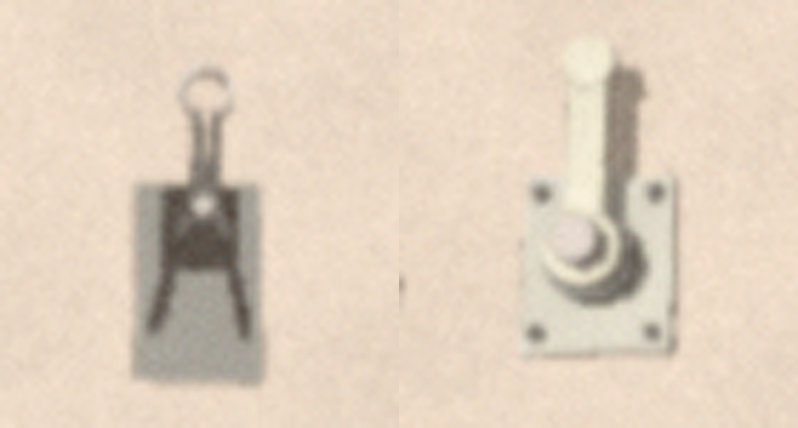

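The crop confirms it: the pliers lie on the grey rest, with the pivot near px (285.6,180.8), the clip at (286.1,161.5), and the handle ends at about (277,203) and (293,204). The stub top is near (165.7,181.8).

```bash
cat > h.py <<'E'
from rig import *
import cv2,numpy as np
from scipy.spatial.transform import Rotation as Rt
def ray(m,uv,fish=False):
    f=192/np.tan(np.radians(m["vfov"]/2)); d=np.array(uv,float)-[m["cx"],m["cy"]]
    if fish:
        r=np.hypot(*d); a=r/f; c=np.array([*(d/max(r,1e-9)*np.sin(a)),np.cos(a)])
    else: c=np.array([*(d/f),1.])
    return -m["R"].T@m["t"], m["R"].T@c
def at_z(m,uv,z,fish=False):
    o,d=ray(m,uv,fish); return o+d*(z-o[2])/d[2]
def proj(m,X,fish=False):
    f=192/np.tan(np.radians(m["vfov"]/2)); c=m["R"]@np.array(X,float)+m["t"]
    if fish:
        r=np.hypot(c[0],c[1]); a=np.arctan2(r,c[2]); return np.array([m["cx"],m["cy"]])+f*a*c[:2]/max(r,1e-9)
    return np.array([m["cx"],m["cy"]])+f*c[:2]/c[2]
def T():
    s=sense(); return s,Rt.from_euler("xyz",s["tool_rot"]).as_matrix(),np.array(s["ee_pos"])
def plan(pos,yaw):
    "remaining move to pointing-down pose: slide in tool axes (units), rotvec (units)"
    s,R,p=T(); G=Rt.from_euler("xyz",[np.pi,0,yaw]).as_matrix()
    rv=Rt.from_matrix(R.T@G).as_rotvec()
    print("slide units tool",np.round(R.T@(np.array(pos)-p)/.025,3),"rot units",np.round(np.degrees(rv)/6,3))
E
python3 - <<'E'
from h import *
m=camera_model("top")
L=lambda x,y:(250+x/5.7-.5,145+y/5.7-.5)
for n,uv,z in (("clip",L(206,94),.018),("pivot",L(203,204),.045),("hl",L(153,330),.042),("hr",L(245,338),.042),("stub",(165.2,181.3),.089)):
    print(n,at_z(m,uv,z).round(4))
s,R,p=T();w=camera_model("wrist");c=-w["R"].T@w["t"]
print("cam in tool",R.T@(c-p),"axis in tool",(R.T@w["R"].T).round(3),w["vfov"],w["cx"],w["cy"])
E
```

```text
clip [ 0.7153 -0.2099  0.018 ]
pivot [ 0.6331 -0.2057  0.045 ]
hl [ 0.5497 -0.1738  0.042 ]
hr [ 0.5456 -0.2332  0.042 ]
stub [0.6105 0.2286 0.089 ]
cam in tool [ 0.07514261 -0.00105856 -0.14192827] axis in tool [[-0.001 -0.956 -0.294]
 [ 1.    -0.001 -0.002]
 [ 0.002 -0.294  0.956]] 65.70646984690485 251.71285783291367 194.5548450995124
```

```bash
python3 - <<'E'
from h import *
plan([.575,-.205,.20],-.035)
s,R,p=T();print(R.round(3))
G=Rt.from_euler("xyz",[np.pi,0,-.035]).as_matrix()
print(G.T@(np.array([.575,-.205,.20])-p)/.025)
E
```

```text
slide units tool [17.008 -7.477  1.253] rot units [0.    0.    4.706]
[[ 0.897  0.442  0.   ]
 [ 0.442 -0.897 -0.   ]
 [-0.     0.    -1.   ]]
[ 11.44589345 -14.63443845   1.25297314]
```

Call:
servo_tool(
  rotation=[
    [0,0,0],
    [0,0,0],
    [0,0,0],
    [0,0,0],
    [0,0,0],
    [0,0,0],
    [0,0,0],
    [0,0,0],
    [0,0,0],
    [0,0,0],
  ],
  slide=[
    [0.85,-0.37,0],
    [0.85,-0.37,0],
    [0.85,-0.37,0],
    [0.85,-0.37,0],
    [0.85,-0.37,0],
    [0.85,-0.37,0],
    [0.85,-0.37,0],
    [0.85,-0.37,0],
    [0.85,-0.37,0],
    [0.85,-0.37,0],
  ],
  jaw=[85,85,85,85,85,85,85,85,85,85],
)

```text
t: 1.73
ee_pos: [0.4266, -0.3829, 0.2315]
tool_rot: [3.141, -0.0, 0.458]
contact_force: [0.3, -0.2, -0.3]
finger_gap: 0.085
gripper_force: 0.0
```

Call:
servo_tool(
  rotation=[
    [0,0,0],
    [0,0,0],
    [0,0,0],
    [0,0,0],
    [0,0,0],
    [0,0,0.94],
    [0,0,0.94],
    [0,0,0.94],
    [0,0,0.94],
    [0,0,0.94],
  ],
  slide=[
    [1,-0.42,0.1],
    [1,-0.42,0.1],
    [1,-0.42,0.1],
    [1,-0.42,0.1],
    [1,-0.42,0.1],
    [0.65,-0.4,0.1],
    [0.6,-0.4,0.1],
    [0.55,-0.5,0.1],
    [0.5,-0.5,0.1],
    [0.5,-0.5,0.1],
  ],
  jaw=[85,85,85,85,85,85,85,85,85,85],
)

```text
t: 2.57
ee_pos: [0.568, -0.2064, 0.2063]
tool_rot: [-3.142, -0.0, -0.039]
contact_force: [-0.6, -0.3, 0.4]
finger_gap: 0.0851
gripper_force: 0.0
```

```bash
python3 - <<'E'
from h import *
plan([.575,-.205,.20],-.035)
s=sense();print(s["t"],s["dq"].round(3),s["joint_pos"].round(3))
m=camera_model("wrist"); im=read_camera("wrist"); cv2.imwrite("pics/w1.png",im[:,:,::-1]); np.savez("w1.npz",**m)
for th in ("pliers","clip_center","pliers_grip","rest"): print(th,[(np.round(d["centre"],4).tolist(),round(d["conf"],2)) for d in boxes_of("wrist",th)][:3])
E
```

```text
slide units tool [ 0.278 -0.068  0.251] rot units [-0.    -0.    -0.039]
2.5667 [-0.463  0.146  0.187 -0.151 -0.066 -0.007 -1.428] [ 0.333  0.401 -0.086  1.675  0.038  1.068 -1.375]
pliers [([0.6377, -0.2113, 0.0359], 0.59)]
clip_center [([0.6441, -0.2108, 0.0431], 0.62)]
pliers_grip [([0.646, -0.2066, 0.0431], 0.9)]
rest [([0.5911, -0.203, 0.0071], 0.73), ([0.5855, -0.5739, 0.0028], 0.66), ([0.4035, -0.5904, 0.0044], 0.61)]
```

View pics/w1.png

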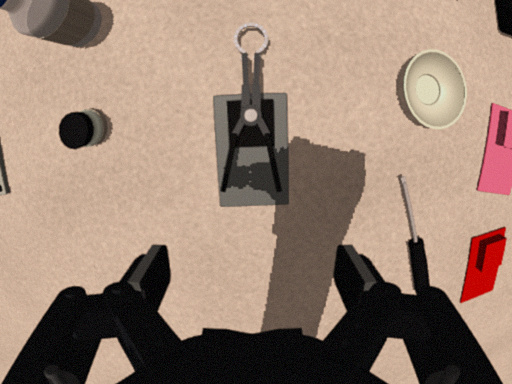

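The wrist picture shows the pliers on the grey rest, with the pivot at (251,115), the clip at (251,40), and the handle ends at (223,190) and (279,192). The jar is at (80,128). I'll settle, then measure on an enlarged crop.

Call:
servo_tool(
  rotation=[
    [0,0,0],
    [0,0,0],
    [0,0,0],
    [0,0,0],
  ],
  slide=[
    [0,0,0.2],
    [0,0,0],
    [0,0,0],
    [0,0,0],
  ],
  jaw=[85,85,85,85],
)

```text
t: 3.15
ee_pos: [0.5673, -0.208, 0.2013]
tool_rot: [3.142, 0.0, -0.035]
contact_force: [-0.4, 0.2, -0.2]
finger_gap: 0.0851
gripper_force: 0.0
```

```bash
python3 - <<'E'
from h import *
s=sense();print(s["ee_pos"].round(4),s["tool_rot"].round(4),abs(s["dq"]).max())
m=camera_model("wrist"); im=read_camera("wrist"); cv2.imwrite("pics/w2.png",im[:,:,::-1]); np.savez("w2.npz",**m)
t=trace("wrist","pliers"); print([(round(d["conf"],2),d["mask"].sum()) for d in t])
if t: np.save("mask2.npy",t[0]["mask"])
c=im[10:215,195:315,::-1]
o=cv2.resize(cv2.convertScaleAbs(c,alpha=1.5,beta=20),None,fx=2.9,fy=2.9,interpolation=cv2.INTER_CUBIC)
k=t[0]["mask"][10:215,195:315].astype(np.uint8)*255 if t else c[:,:,0]*0
cv2.imwrite("pics/w2c.png",np.hstack([o,cv2.cvtColor(cv2.resize(k,o.shape[1::-1]),8)])); print(o.shape)
E
```

```text
[ 0.5673 -0.208   0.2013] [ 3.1415e+00  1.0000e-04 -3.5100e-02] 0.006013732999932236
[(0.62, np.int64(2209))]
(594, 348, 3)
```

View pics/w2c.png

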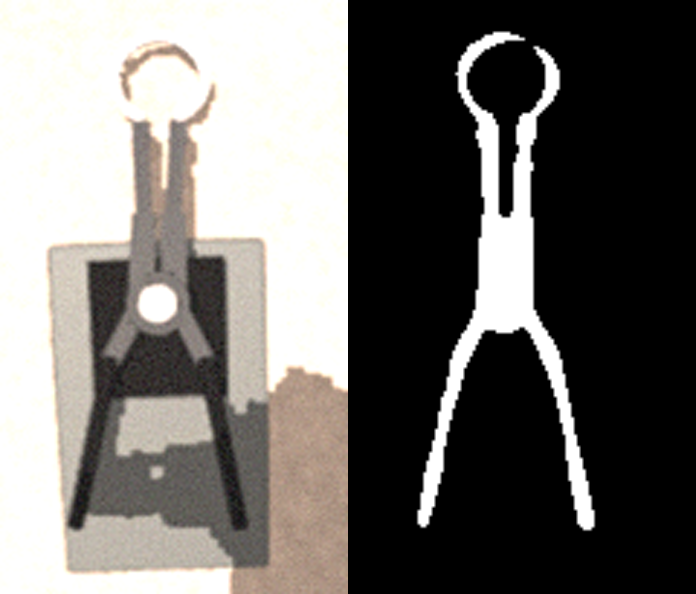

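```bash
python3 - <<'E'
from h import *
m=dict(np.load("w2.npz"))
P=lambda x,y:((x+.5)/2.9-.5+195,(y+.5)/2.9-.5+10)
pts={}
for n,uv,z in (("clip",(161,79),.020),("pivot",(157,303),.046),("hl",(77,525),.042),("hr",(240,525),.042),("hl_mid",(93,453),.042),("hr_mid",(226,453),.042),("r1",(50,246),.006),("r2",(265,240),.006),("r3",(68,571),.006),("r4",(269,566),.006)):
    pts[n]=at_z(m,P(*uv),z,True)[:2]; print(n,pts[n].round(4))
h=(pts["hl"]+pts["hr"])/2
for a,b in ((h,pts["clip"]),(h,pts["pivot"]),(pts["pivot"],pts["clip"]),(pts["r3"],pts["r1"]),(pts["r4"],pts["r2"])):
    d=b-a; print(np.hypot(*d).round(4),np.degrees(np.arctan2(d[1],d[0])).round(2))
E
```

```text
clip [ 0.7177 -0.2102]
pivot [ 0.6332 -0.206 ]
hl [ 0.5542 -0.1736]
hr [ 0.5521 -0.2331]
hl_mid [ 0.5808 -0.181 ]
hr_mid [ 0.5791 -0.2285]
r1 [ 0.6565 -0.165 ]
r2 [ 0.6557 -0.248 ]
r3 [ 0.5239 -0.1642]
r4 [ 0.5232 -0.2479]
0.1647 -2.38
0.0801 -1.85
0.0846 -2.89
0.1326 -0.35
0.1325 -0.04
```

Call:
servo_tool(
  rotation=[
    [0,0,0.06],
    [0,0,0],
    [0,0,0],
    [0,0,0],
    [0,0,0],
    [0,0,0],
    [0,0,0],
    [0,0,0],
    [0,0,0],
    [0,0,0],
  ],
  slide=[
    [0.39,-0.15,0.8],
    [0,0,0.8],
    [0,0,0.8],
    [0,0,0.8],
    [0,0,0.8],
    [0,0,0.8],
    [0,0,0.4],
    [0,0,0.3],
    [0,0,0],
    [0,0,0],
  ],
  jaw=[85,85,85,85,85,85,85,85,85,85],
)

```text
t: 4.08
ee_pos: [0.5778, -0.2041, 0.0643]
tool_rot: [3.141, -0.0, -0.041]
contact_force: [0.2, -0.3, 0.5]
finger_gap: 0.0849
gripper_force: 0.0
```

```bash
python3 - <<'E'
from h import *
s=sense();print(s["ee_pos"].round(4),s["tool_rot"].round(4))
plan([.577,-.2045,.013],-.041)
m=camera_model("wrist"); im=read_camera("wrist"); cv2.imwrite("pics/w3.png",im[:,:,::-1])
E
```

```text
[ 0.5778 -0.2041  0.0643] [ 3.1415e+00 -4.0000e-04 -4.0700e-02]
slide units tool [-0.034  0.018  2.051] rot units [ 0.001 -0.004  0.003]
```

View pics/w3.png

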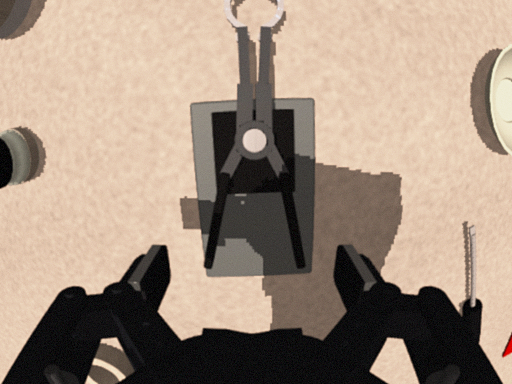

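The pliers sit centred between the fingers: handle ends at (208,266) and (301,266), pivot at (254,140), pads at x=167 and 337. I'll descend and squeeze.

Call:
servo_tool(
  rotation=[
    [0,0,0],
    [0,0,0],
    [0,0,0],
    [0,0,0],
    [0,0,0],
    [0,0,0],
  ],
  slide=[
    [0,0,0.6],
    [0,0,0.6],
    [0,0,0.5],
    [0,0,0.35],
    [0,0,0],
    [0,0,0],
  ],
  jaw=[85,85,85,85,85,85],
)

```text
t: 4.63
ee_pos: [0.5775, -0.204, 0.0125]
tool_rot: [-3.142, 0.0, -0.041]
contact_force: [0.1, 0.8, 1.4]
finger_gap: 0.085
gripper_force: 0.0
```

Call:
servo_tool(
  rotation=[
    [0,0,0],
    [0,0,0],
    [0,0,0],
    [0,0,0],
    [0,0,0],
    [0,0,0],
    [0,0,0],
    [0,0,0],
    [0,0,0],
    [0,0,0],
  ],
  slide=[
    [0,0,0],
    [0,0,0],
    [0,0,0],
    [0,0,0],
    [0,0,0],
    [0,0,0],
    [0,0,0],
    [0,0,0],
    [0,0,0],
    [0,0,0],
  ],
  jaw=[75,65,58,50,42,35,30,25,20,20],
  force=80,
)

```text
t: 5.47
ee_pos: [0.5778, -0.2044, 0.0135]
tool_rot: [3.141, -0.001, -0.041]
contact_force: [-3.1, 0.1, 10.7]
finger_gap: 0.0255
gripper_force: 78.2
```

Call:
servo_tool(
  rotation=[
    [0,0,0],
    [0,0,0],
    [0,0,0],
  ],
  slide=[
    [0,0,-0.1],
    [0,0,0],
    [0,0,0],
  ],
  jaw=[20,20,20],
)

```text
t: 5.72
ee_pos: [0.5771, -0.2038, 0.0146]
tool_rot: [-3.141, 0.001, -0.041]
contact_force: [-0.4, 0.1, -2.9]
finger_gap: 0.025
gripper_force: 78.9
```

```bash
python3 - <<'E'
from h import *
s=sense();print(s["ee_pos"].round(4),s["tool_rot"].round(4),s["contact_force"],s["torque"],s["finger_gap"])
m=camera_model("wrist"); im=read_camera("wrist");np.savez("w4.npz",**m)
o=cv2.resize(cv2.convertScaleAbs(im[:,:,::-1],alpha=1.4,beta=15)[:,120:390],None,fx=1.55,fy=1.55,interpolation=cv2.INTER_CUBIC)
cv2.imwrite("pics/w4.png",o);cv2.imwrite("pics/w4full.png",im[:,:,::-1])
E
```

```text
[ 0.5771 -0.2038  0.0146] [-3.1413e+00  8.0000e-04 -4.0600e-02] [-0.39172608  0.08650226 -2.89644867] [0.03296841 0.13839654 0.02043418] 0.025031314869821495
```

View pics/w4.png

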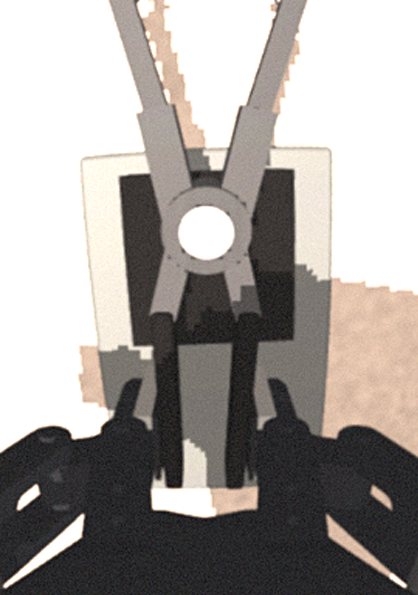

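The handles now run parallel at about 165 and 240 in the crop, the jaws are spread at the top, and the pads hold with 79 N. I'll lift straight up, then back away from the bottle.

Call:
servo_tool(
  rotation=[
    [0,0,0],
    [0,0,0],
    [0,0,0],
    [0,0,0],
    [0,0,0],
    [0,0,0],
    [0,0,0],
    [0,0,0],
    [0,0,0],
    [0,0,0],
  ],
  slide=[
    [0,0,-0.3],
    [0,0,-0.5],
    [0,0,-0.7],
    [0,0,-0.8],
    [0,0,-0.8],
    [0,0,-0.8],
    [0,0,-0.8],
    [0,0,-0.8],
    [0,0,-0.5],
    [0,0,-0.3],
  ],
  jaw=[20,20,20,20,20,20,20,20,20,20],
)

```text
t: 6.6
ee_pos: [0.5783, -0.2042, 0.1753]
tool_rot: [3.141, -0.003, -0.041]
contact_force: [0.6, -0.7, -2.5]
finger_gap: 0.0253
gripper_force: 78.9
```

Call:
servo_tool(
  rotation=[
    [0,0,0],
    [0,0,0],
    [0,0,0],
    [0,0,0],
    [0,0,0],
    [0,0,0],
    [0,0,0],
    [0,0,0],
    [0,0,0],
    [0,0,0],
  ],
  slide=[
    [-0.3,0,0],
    [-0.5,0,0],
    [-0.6,0,0],
    [-0.6,0,0],
    [-0.6,0,0],
    [-0.6,0,0],
    [-0.5,0,0],
    [-0.4,-0.3,0],
    [-0.1,-0.5,0],
    [0,-0.7,0],
  ],
  jaw=[20,20,20,20,20,20,20,20,20,20],
)

```text
t: 7.43
ee_pos: [0.4724, -0.1625, 0.1717]
tool_rot: [3.141, 0.002, -0.043]
contact_force: [-0.1, 0.2, -2.3]
finger_gap: 0.0251
gripper_force: 79.0
```

Call:
servo_tool(
  rotation=[
    [0,0,0],
    [0,0,0],
    [0,0,0],
    [0,0,0],
    [0,0,0],
    [0,0,0],
    [0,0,0],
    [0,0,0],
    [0,0,0],
    [0,0,0],
  ],
  slide=[
    [0,-0.8,0],
    [0,-0.8,0],
    [0,-0.8,0],
    [0,-0.8,0],
    [0,-0.8,0],
    [0,-0.8,0],
    [0,-0.8,0],
    [0,-0.8,0],
    [0,-0.8,0],
    [0,-0.8,0],
  ],
  jaw=[20,20,20,20,20,20,20,20,20,20],
)

```text
t: 8.27
ee_pos: [0.4815, 0.0395, 0.1718]
tool_rot: [-3.141, 0.001, -0.04]
contact_force: [0.3, -0.0, -2.8]
finger_gap: 0.0251
gripper_force: 79.0
```

Call:
servo_tool(
  rotation=[
    [0,0,0],
    [0,0,0],
    [0,0,0],
    [0,0,0],
    [0,0,0],
    [0,0,0],
    [0,0,0],
    [0,0,0],
    [0,0,0],
    [0,0,0],
  ],
  slide=[
    [0,-0.8,0],
    [0,-0.8,0],
    [0,-0.8,0],
    [0,-0.6,0],
    [0,-0.3,0],
    [0,0,0],
    [0,0,0],
    [0,0,0],
    [0,0,0],
    [0,0,0],
  ],
  jaw=[20,20,20,20,20,20,20,20,20,20],
)

```text
t: 9.1
ee_pos: [0.4856, 0.119, 0.1725]
tool_rot: [3.141, 0.0, -0.042]
contact_force: [0.1, -0.3, -1.9]
finger_gap: 0.0251
gripper_force: 79.0
```

```bash
python3 - <<'E'
from h import *
s=sense();print(s["t"],s["ee_pos"].round(4),s["tool_rot"].round(4),s["contact_force"],s["torque"],s["finger_gap"],abs(s["dq"]).max())
P={}
for c in("wrist","top","side"):
    P[c]=read_camera(c)[:,:,::-1];cv2.imwrite(f"pics/a_{c}.png",P[c]);np.savez(f"a_{c}.npz",**camera_model(c))
    for th in ("groove","stub_top","base","pliers","clip_center"): print(c,th,[(np.round(d["centre"],4).tolist(),round(d["conf"],2)) for d in boxes_of(c,th)][:2])
t,sd=P["top"][145:235,120:240],P["side"][170:280,110:260]
z=lambda a:cv2.resize(cv2.convertScaleAbs(a,alpha=1.3),(394,290),interpolation=cv2.INTER_CUBIC)
cv2.imwrite("pics/a_m.png",np.vstack([np.hstack([z(t),z(sd)]),np.hstack([z(P["wrist"]),z(P["wrist"])])]))
E
```

```text
9.1 [0.4856 0.119  0.1725] [ 3.1412e+00  1.0000e-04 -4.2300e-02] [ 0.09434584 -0.30446361 -1.93977777] [ 0.06611743  0.13936712 -0.04349251] 0.025138429180143588 0.004138474156794862
wrist groove [([0.6203, 0.2198, 0.0602], 0.97)]
wrist stub_top [([0.6173, 0.222, 0.0608], 0.91)]
wrist base [([0.5951, 0.205, 0.0093], 0.62)]
wrist pliers [([0.5443, 0.1156, 0.1992], 0.72)]
wrist clip_center [([0.55, 0.1141, 0.2085], 0.68)]
top groove [([0.7059, 0.2325, 0.057], 0.49)]
top stub_top [([0.5985, 0.1062, 0.2018], 0.61), ([0.6993, 0.233, 0.0612], 0.59)]
top base []
top pliers []
top clip_center [([0.5997, 0.105, 0.2013], 0.65)]
side groove [([0.6259, 0.2355, 0.0575], 0.66)]
side stub_top [([0.6262, 0.2367, 0.0631], 0.74), ([0.7563, 0.018, 0.0901], 0.21)]
side base [([0.5882, 0.2464, 0.0149], 0.77)]
side pliers [([0.5713, 0.1174, 0.1934], 0.68)]
side clip_center [([0.6767, -0.4495, 0.0209], 0.64), ([0.5655, 0.1145, 0.1945], 0.51)]
```

View pics/a_m.png

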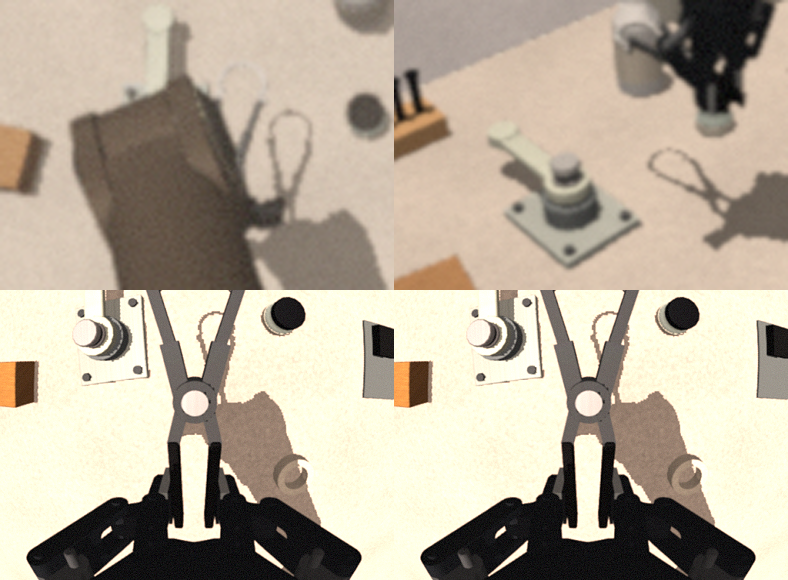

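The side view shows the bracket clear of the gripper, and the wrist view shows the stub near (114,56) with the pliers spread and held straight. I'll take a second wrist view from the other side to triangulate the stub.

Call:
servo_tool(
  rotation=[
    [0,0,0],
    [0,0,0],
    [0,0,0],
    [0,0,0],
    [0,0,0],
    [0,0,0],
    [0,0,0],
    [0,0,0],
    [0,0,0],
    [0,0,0],
  ],
  slide=[
    [0.1,-0.4,0],
    [0.1,-0.7,0],
    [0.1,-0.9,0],
    [0.2,-1,0],
    [0.2,-1,0],
    [0.2,-1,0],
    [0.1,-1,0],
    [0.1,-1,0],
    [0.1,-0.9,0],
    [0,-0.6,0],
  ],
  jaw=[20,20,20,20,20,20,20,20,20,20],
)

```text
t: 10.83
ee_pos: [0.5239, 0.3348, 0.1723]
tool_rot: [-3.14, 0.0, -0.039]
contact_force: [-1.2, 1.0, -1.9]
finger_gap: 0.025
gripper_force: 79.0
```

Call:
servo_tool(
  rotation=[
    [0,0,0],
    [0,0,0],
    [0,0,0],
    [0,0,0],
    [0,0,0],
  ],
  slide=[
    [0,0,0],
    [0,0,0],
    [0,0,0],
    [0,0,0],
    [0,0,0],
  ],
  jaw=[20,20,20,20,20],
)

```text
t: 11.25
ee_pos: [0.5246, 0.3298, 0.1727]
tool_rot: [3.141, -0.0, -0.042]
contact_force: [0.4, 0.7, -1.4]
finger_gap: 0.0252
gripper_force: 79.0
```

```bash
python3 - <<'E'
from h import *
s=sense();print(s["t"],s["ee_pos"].round(4),s["tool_rot"].round(4),abs(s["dq"]).max())
np.savez("b_wrist.npz",**camera_model("wrist"));cv2.imwrite("pics/b_wrist.png",read_camera("wrist")[:,:,::-1])
cv2.imwrite("pics/b_top.png",read_camera("top")[:,:,::-1]); cv2.imwrite("pics/b_side.png",read_camera("side")[:,:,::-1])
X=[.612,.229,.089]
tiles=[];
for n,c in (("a_wrist","wrist"),("b_wrist","wrist"),("a_side","side"),("b_top","top")):
    m=dict(np.load(n+".npz")) if c=="wrist" else camera_model(c)
    p=proj(m,X,c=="wrist");h=40 if c=="wrist" else 18
    im=cv2.imread(f"pics/{n}.png");x0,y0=int(p[0])-h,max(0,int(p[1])-h)
    tiles.append(cv2.resize(im[y0:y0+2*h,x0:x0+2*h],(300,300),interpolation=cv2.INTER_CUBIC));print(n,p.round(1),x0,y0,300/2/h)
cv2.imwrite("pics/ab.png",np.vstack([np.hstack(tiles[:2]),np.hstack(tiles[2:])]))
E
```

```text
11.25 [0.5246 0.3298 0.1727] [ 3.141e+00 -3.000e-04 -4.240e-02] 0.004075995360209413
a_wrist [109.8  55.6] 69 15 3.75
b_wrist [376.4  89.4] 336 49 3.75
a_side [174.8 229.8] 156 211 8.333333333333334
b_top [165.1 180.9] 147 162 8.333333333333334
```

View pics/ab.png

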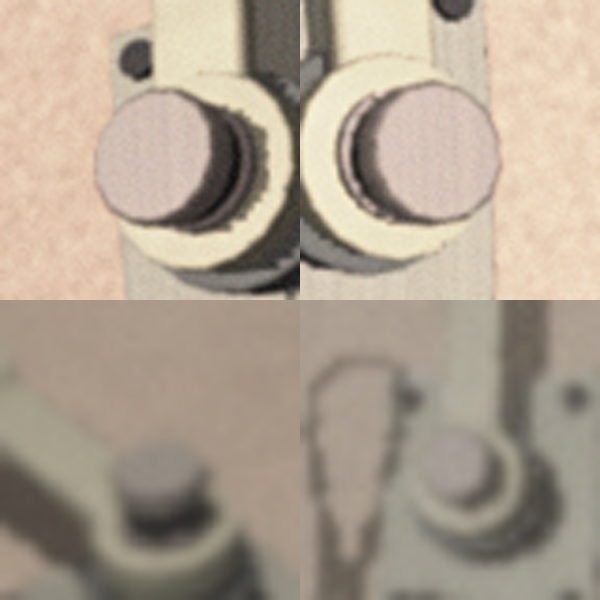

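The four tiles show the stub's top disc, centred about (154,155) in the wrist-A tile and (134,150) in the wrist-B tile. It's blurrier in the side and top views. I'll fit a 32 mm circle across both wrist views and locate the pivot in the tool frame.

```bash
cat >> h.py <<'E'
from scipy.ndimage import map_coordinates
from scipy.optimize import minimize
def prj(m,X,fish):
    f=192/np.tan(np.radians(float(m["vfov"])/2)); c=X@m["R"].T+m["t"]
    if fish:
        r=np.hypot(c[:,0],c[:,1]); k=f*np.arctan2(r,c[:,2])/np.maximum(r,1e-9)
    else: k=f/c[:,2]
    return np.stack([m["cx"]+k*c[:,0],m["cy"]+k*c[:,1]],1)
def edge(im,m,c,r,fish,th,dr=.0012,axes=np.eye(3)):
    "mean edge strength of a projected flat circle"
    u=np.outer(np.cos(th),axes[:,0])+np.outer(np.sin(th),axes[:,1])
    g=[]
    for s in (-1,1):
        p=prj(m,np.array(c)+(r+s*dr)*u,fish)
        g.append(np.stack([map_coordinates(im[:,:,k].astype(float),[p[:,1],p[:,0]],order=1) for k in range(3)],1))
    return np.minimum(np.linalg.norm(g[1]-g[0],axis=1),40)
E
python3 - <<'E'
from h import *
V=[(cv2.imread(f"pics/{n}.png"),dict(np.load(n+".npz"))) for n in("a_wrist","b_wrist")]
th=np.linspace(0,2*np.pi,120,endpoint=False)
f=lambda c,r=.016:-sum(edge(i,m,c,r,True,th).mean() for i,m in V)
b=min(((f((x,y,z)),x,y,z) for x in np.arange(.602,.622,.0015) for y in np.arange(.22,.238,.0015) for z in np.arange(.079,.1,.0015)))
r=minimize(f,b[1:],method="Nelder-Mead",options=dict(xatol=1e-4,initial_simplex=np.array(b[1:])+.001*np.vstack([np.zeros(3),np.eye(3)])))
print("stub joint",b,r.x.round(4),r.fun)
for k in range(2):
    g=lambda c:-edge(*V[k],[c[0],c[1],r.x[2]],.016,True,th).mean()
    q=minimize(g,r.x[:2],method="Nelder-Mead",options=dict(initial_simplex=r.x[:2]+.0015*np.array([[0,0],[1,0],[0,1]])));print("single",q.x.round(4),q.fun)
# click triangulation
A=[];B=[]
for (i,m),uv in zip(V,((109.7,56.0),(371.8,88.8))):
    o,d=ray(m,uv,True);d/=np.linalg.norm(d);N=np.eye(3)-np.outer(d,d);A.append(N);B.append(N@o)
print("click",np.linalg.solve(sum(A),sum(B)).round(4))
# plier landmarks in tool frame
for im,m in V:
    gr=cv2.cvtColor(im,6); roi=gr[125:175,230:280]; msk=(roi>150).astype(np.uint8)
    n,l,st,ce=cv2.connectedComponentsWithStats(msk); j=1+np.argmax([-np.hypot(*(ce[k]-[22,23])) if st[k,4]>60 else -99 for k in range(1,n)])
    print("pivot px",ce[j]+[230,125],st[j])
E
```

```text
stub joint (np.float64(-71.69511520895952), np.float64(0.6124999999999996), np.float64(0.2305), np.float64(0.08650000000000001)) [0.6123 0.2311 0.086 ] -77.0504215793679
single [0.6123 0.2311] -37.299795981693656
single [0.6123 0.2311] -39.761798097865466
click [0.6126 0.2313 0.0847]
pivot px [252.69526953 149.63586359] [  6   8  35  34 909]
pivot px [252.67991407 149.56928034] [  6   8  35  34 931]
```

```bash
cat >> h.py <<'E'
def clip_tool():
    s,R,p=T(); m=camera_model("wrist"); o,d=ray(m,(252.69,149.6),True)
    o=R.T@(o-p); d=R.T@d; q=o+d*((-.0125-.020)-o[2])/d[2]
    return q,q+[.081,0,.020+.008]
E
python3 - <<'E'
from h import *
q,c=clip_tool();print("pivot tool",q.round(4),"clip tool",c.round(4))
s,R,p=T()
yaw=-.042;G=Rt.from_euler("xyz",[np.pi,0,yaw]).as_matrix()
tgt=np.array([.6123,.2311,.115])-G@c;print("tcp target",tgt.round(4));plan(tgt,yaw)
# handle edges: dark columns at few rows in a_wrist
g=cv2.cvtColor(cv2.imread("pics/b_wrist.png"),6)
for r in (225,245,265,285): print(r,[int(v) for v in g[r,215:292:2]])
E
```

```text
pivot tool [ 0.0582 -0.0008 -0.0325] clip tool [ 0.1392 -0.0008 -0.0045]
tcp target [0.4732 0.2361 0.1105]
slide units tool [-1.895  3.854  2.489] rot units [ 0.001 -0.003  0.003]
225 [219, 220, 94, 16, 27, 25, 19, 21, 11, 3, 188, 217, 219, 218, 217, 211, 217, 218, 216, 217, 215, 218, 218, 222, 220, 216, 215, 157, 16, 8, 13, 7, 4, 9, 9, 47, 210, 209, 152]
245 [66, 70, 68, 25, 11, 8, 5, 16, 10, 7, 76, 219, 220, 216, 213, 214, 215, 214, 210, 212, 212, 208, 218, 218, 216, 219, 206, 30, 12, 5, 4, 12, 7, 13, 16, 63, 67, 66, 59]
265 [63, 65, 20, 17, 5, 15, 2, 8, 4, 10, 6, 164, 218, 219, 221, 223, 222, 219, 217, 216, 217, 213, 206, 212, 213, 222, 103, 5, 14, 11, 17, 18, 13, 15, 13, 27, 65, 66, 64]
285 [16, 9, 19, 24, 9, 10, 14, 8, 8, 6, 9, 61, 216, 227, 220, 213, 215, 214, 214, 218, 217, 218, 214, 221, 217, 190, 7, 3, 8, 15, 16, 12, 9, 0, 16, 12, 12, 21, 14]
```

Call:
servo_tool(
  rotation=[
    [0,0,0],
    [0,0,0],
    [0,0,0],
    [0,0,0],
    [0,0,0],
    [0,0,0],
    [0,0,0],
    [0,0,0],
    [0,0,0],
    [0,0,0],
  ],
  slide=[
    [-0.3,0.5,0],
    [-0.4,0.8,0],
    [-0.4,0.8,0],
    [-0.4,0.8,0],
    [-0.3,0.6,0],
    [-0.1,0.35,0.3],
    [0,0,0.7],
    [0,0,0.7],
    [0,0,0.5],
    [0,0,0.3],
  ],
  jaw=[20,20,20,20,20,20,20,20,20,20],
)

```text
t: 12.23
ee_pos: [0.4724, 0.2366, 0.1083]
tool_rot: [3.141, 0.001, -0.041]
contact_force: [-0.4, -0.3, -1.1]
finger_gap: 0.0252
gripper_force: 79.1
```

Call:
servo_tool(
  rotation=[
    [0,0,0],
    [0,0,0],
    [0,0,0],
    [0,0,0],
    [0,0,0],
  ],
  slide=[
    [0,0,0],
    [0,0,0],
    [0,0,0],
    [0,0,0],
    [0,0,0],
  ],
  jaw=[20,20,20,20,20],
)

```text
t: 12.65
ee_pos: [0.4733, 0.2372, 0.1108]
tool_rot: [-3.141, -0.001, -0.041]
contact_force: [-0.7, 0.6, -2.7]
finger_gap: 0.0251
gripper_force: 79.0
```

```bash
python3 - <<'E'
from h import *
s,R,p=T();q,c=clip_tool();c[1]=-.0004
print(s["t"],p.round(4),s["tool_rot"].round(4),abs(s["dq"]).max(),s["torque"].round(3))
K=p+R@c;print("clip est",K.round(4))
for n in("top","side"):
    m=camera_model(n);im=read_camera(n)[:,:,::-1].copy();cv2.imwrite(f"pics/h_{n}.png",im)
    print(n,"px clip",proj(m,K).round(1),"stub",proj(m,[.6123,.2311,.086]).round(1))
m=camera_model("top");im=cv2.imread("pics/h_top.png");a=proj(m,K);x0,y0=int(a[0])-24,int(a[1])-24
t=cv2.resize(im[y0:y0+48,x0:x0+48],(400,400),interpolation=cv2.INTER_CUBIC);print(x0,y0)
m=camera_model("side");im=cv2.imread("pics/h_side.png");a=proj(m,K);x0,y0=int(a[0])-24,int(a[1])-24
u=cv2.resize(im[y0:y0+48,x0:x0+48],(400,400),interpolation=cv2.INTER_CUBIC);print(x0,y0)
cv2.imwrite("pics/hover.png",cv2.convertScaleAbs(np.hstack([t,u]),alpha=1.3))
E
```

```text
12.65 [0.4733 0.2372 0.1108] [-3.141e+00 -1.200e-03 -4.060e-02] 0.004344053628521059 [-0.058  0.162 -0.036]
clip est [0.6124 0.2319 0.1154]
top px clip [162.6 179.1] stub [164.7 181. ]
side px clip [172.9 222.8] stub [174.2 230.9]
138 155
148 198
```

View pics/hover.png

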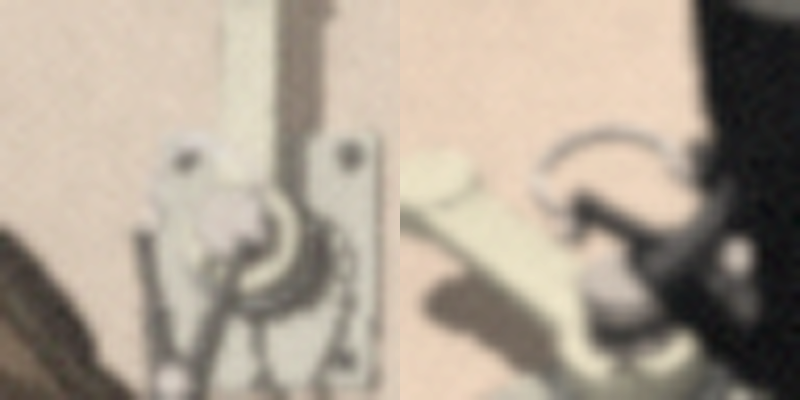

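The hover view suggests the clip stands higher than expected in the side view: its far arc peaks at tile y≈128, where I expected about 160. The pliers may be pitched nose-up from the pads' swing while closing, so I'll fit the ring numerically.

```bash
python3 - <<'E'
from h import *
from scipy.optimize import differential_evolution as DE
s,R,p=T()
V=[(cv2.imread(f"pics/h_{n}.png"),camera_model(n)) for n in("top","side")]
th=np.linspace(np.radians(-110),np.radians(110),90)
u=Rt.from_euler("z",-.041).as_matrix()
def sc(v,views=V,full=False):
    x,y,z,pt=v; ax=u@Rt.from_euler("y",-pt).as_matrix()
    e=[min(edge(i,m,np.array([x,y,z]),.024,False,th,.003,ax).mean(),99)+edge(i,m,np.array([x,y,z]),.019,False,th,.003,ax).mean() for i,m in views]
    return e if full else -sum(e)
B=[(.60,.63),(.22,.244),(.10,.145),(-.1,.2)]
for k in range(3):
    r=DE(sc,B,seed=k,maxiter=150,popsize=20,tol=1e-6);print("fit",r.x.round(4),r.fun.round(2),np.round(sc(r.x,full=True),1))
for pt in (0,.05,.1,.15):
    r=DE(lambda v:sc([*v,pt]),B[:3],seed=0,maxiter=100,tol=1e-6);print(pt,r.x.round(4),r.fun.round(2))
print("nominal",sc([.6124,.2319,.1154,0],full=True))
ms,mt=V[1][1],V[0][1]
E
```

```text
fit [0.6203 0.2235 0.1141 0.2   ] -93.12 [37.5 55.6]
fit [0.6274 0.2212 0.1139 0.2   ] -94.21 [36.3 57.9]
fit [0.6274 0.2212 0.1139 0.2   ] -94.21 [36.3 57.9]
0 [0.621  0.2212 0.1035] -89.95
0.05 [0.619  0.2232 0.1183] -90.29
0.1 [0.6012 0.2287 0.132 ] -90.31
0.15 [0.62   0.2235 0.1148] -92.28
nominal [np.float64(29.794847913670957), np.float64(43.35834241167885)]
```

```bash
python3 - <<'E'
from h import *
s,R,p=T();mw=camera_model("wrist");im=read_camera("wrist")[:,:,::-1].copy();cv2.imwrite("pics/h_wrist.png",im)
for n,c in (("w2",(249,114)),("w3",(254,140)),("w4full",(253,149)),("a_wrist",(252.7,149.6)),("b_wrist",(252.7,149.6)),("h_wrist",(252.7,149.6))):
    g=cv2.GaussianBlur(cv2.cvtColor(cv2.imread(f"pics/{n}.png"),6),(0,0),.5).astype(float)
    c=np.array(c,float)
    for it in range(3):
        th=np.linspace(0,2*np.pi,72,endpoint=False);rr=np.arange(2,26,.1);ed=[]
        pk=g[int(c[1])-2:int(c[1])+3,int(c[0])-2:int(c[0])+3].mean()
        for a in th:
            v=map_coordinates(g,[c[1]+rr*np.sin(a),c[0]+rr*np.cos(a)],order=1)
            k=np.argmax(v<(pk+75)/2); ed.append(c+rr[k]*np.array([np.cos(a),np.sin(a)]))
        (cx,cy),(d1,d2),an=cv2.fitEllipse(np.array(ed,np.float32)); c=np.array([cx,cy])
    print(n,"centre",c.round(2),"axes",round(d1,2),round(d2,2),"pk",pk.round(0))
# horizontal edges along the jaws/handles in h_wrist
g=cv2.cvtColor(im,6)
for r in (10,40,70,100,190,205,215): print(r,[int(v) for v in g[r,170:340:4]])
E
```

```text
w2 centre [248.82 114.19] axes 12.88 13.23 pk 192.0
w3 centre [253.91 140.1 ] axes 23.71 23.86 pk 211.0
w4full centre [252.61 149.7 ] axes 34.36 35.96 pk 227.0
a_wrist centre [252.64 149.61] axes 34.14 35.29 pk 190.0
b_wrist centre [252.66 149.54] axes 34.16 35.34 pk 201.0
h_wrist centre [252.81 149.63] axes 34.13 35.43 pk 197.0
10 [212, 208, 210, 219, 217, 214, 89, 83, 91, 87, 75, 161, 228, 229, 230, 129, 65, 219, 218, 214, 211, 215, 209, 211, 215, 215, 181, 74, 110, 222, 224, 99, 54, 79, 77, 79, 85, 214, 217, 208, 213, 210, 209]
40 [204, 213, 213, 210, 211, 207, 184, 214, 155, 93, 88, 83, 79, 132, 138, 103, 69, 91, 113, 235, 230, 232, 233, 229, 231, 220, 81, 63, 62, 88, 83, 84, 80, 88, 195, 204, 199, 218, 207, 202, 216, 217, 215]
70 [199, 208, 215, 212, 210, 201, 201, 206, 214, 213, 211, 86, 93, 85, 84, 84, 188, 207, 213, 208, 143, 97, 99, 212, 210, 212, 71, 87, 81, 86, 74, 81, 100, 104, 197, 203, 206, 171, 214, 214, 209, 212, 218]
100 [209, 208, 216, 209, 197, 211, 212, 178, 222, 215, 214, 147, 84, 87, 80, 81, 82, 68, 142, 116, 110, 104, 89, 97, 51, 84, 81, 82, 83, 80, 80, 100, 135, 218, 220, 212, 206, 212, 213, 211, 208, 206, 208]
190 [222, 217, 209, 209, 216, 213, 209, 203, 208, 208, 207, 167, 104, 82, 82, 79, 84, 105, 111, 100, 98, 104, 102, 105, 108, 77, 77, 77, 85, 98, 107, 112, 105, 107, 105, 111, 110, 112, 105, 104, 109, 106, 107]
205 [211, 214, 206, 205, 201, 212, 212, 214, 212, 208, 201, 204, 32, 27, 13, 16, 75, 101, 104, 109, 105, 109, 107, 104, 109, 83, 26, 21, 20, 18, 104, 113, 108, 106, 106, 103, 111, 107, 102, 98, 105, 110, 103]
215 [213, 211, 203, 206, 209, 206, 201, 202, 200, 208, 208, 204, 119, 18, 24, 14, 109, 206, 205, 213, 210, 203, 101, 111, 105, 67, 10, 11, 10, 33, 106, 106, 100, 109, 106, 108, 107, 98, 105, 106, 110, 106, 102]
```

```bash
python3 - <<'E'
from h import *
s,R,p=T();mt,ms=camera_model("top"),camera_model("side")
piv=p+R@np.array([.0582,-.0008,-.0325]);print("pivot disc side tile",((proj(ms,piv)-[148,198]+.5)*8.333).round(0),"top tile",((proj(mt,piv)-[138,155]+.5)*8.333).round(0))
ang=np.radians([0,45,90,135,-45,-90,-135])
for pt in (0,.1,.2,.3):
    A=Rt.from_euler("z",-.041).as_matrix()@Rt.from_euler("y",-pt).as_matrix()
    c=piv+A@[.081,0.0004,-.026]
    print("pitch",pt,"clip",c.round(4))
    for nm,m,o in(("side",ms,(148,198)),("top",mt,(138,155))):
        q=np.array([c]+[c+A@[.0215*np.cos(a),.0215*np.sin(a),0] for a in ang])
        print(nm,"c,0,45,90,135,-45,-90,-135",((prj(m,q,False)-o+.5)*8.333).round(0).astype(int).tolist())
E
```

```text
pivot disc side tile [341. 261.] top tile [172. 382.]
pitch 0 clip [0.6121 0.2325 0.117 ]
side c,0,45,90,135,-45,-90,-135 [[210, 208], [176, 179], [146, 205], [153, 234], [194, 248], [225, 169], [265, 182], [274, 211]]
top c,0,45,90,135,-45,-90,-135 [[207, 204], [213, 155], [175, 167], [156, 201], [167, 237], [247, 172], [258, 207], [239, 242]]
pitch 0.1 clip [0.6143 0.2325 0.1252]
side c,0,45,90,135,-45,-90,-135 [[204, 185], [169, 151], [139, 179], [147, 211], [189, 229], [219, 143], [259, 160], [268, 191]]
top c,0,45,90,135,-45,-90,-135 [[203, 195], [208, 144], [170, 157], [152, 192], [164, 229], [242, 161], [254, 198], [236, 233]]
pitch 0.2 clip [0.6157 0.2324 0.1336]
side c,0,45,90,135,-45,-90,-135 [[199, 163], [164, 124], [134, 154], [142, 189], [184, 210], [214, 118], [255, 138], [264, 173]]
top c,0,45,90,135,-45,-90,-135 [[199, 187], [202, 136], [165, 149], [148, 184], [161, 221], [238, 153], [250, 190], [233, 226]]
pitch 0.3 clip [0.6162 0.2324 0.1421]
side c,0,45,90,135,-45,-90,-135 [[196, 142], [161, 99], [130, 129], [138, 167], [180, 191], [211, 94], [252, 117], [260, 154]]
top c,0,45,90,135,-45,-90,-135 [[194, 181], [196, 129], [159, 142], [143, 178], [157, 215], [232, 147], [246, 184], [230, 220]]
```

The pivot matches prediction (side tile (338,255) seen, (341,261) predicted), but the ring's arc fits a nose-up pitch of about 0.15 rad. I'll fit pitch and yaw with the pivot held fixed.

```bash
cat >> h.py <<'E'
PIV=np.array([.0582,-.0008,-.0325])
def clip_pose(R,p,pt,yo):
    "pt nose-up pitch and yo yaw of the pliers relative to the tool"
    A=R@np.diag([1,-1,-1.])@Rt.from_euler("zy",[yo,-pt]).as_matrix()
    return p+R@PIV+A@[.081,0,-.026],A
def ringscore(V,R,p,pt,yo,off=(0,0,0)):
    th=np.linspace(np.radians(-120),np.radians(120),90); c,A=clip_pose(R,p,pt,yo); c=c+np.array(off)
    return [edge(i,m,c+A@[0,0,.002],.024,False,th,.0025,A).mean()+edge(i,m,c+A@[0,0,.002],.019,False,th,.0025,A).mean() for i,m in V]
E
python3 - <<'E'
from h import *
s,R,p=T();V=[(cv2.imread(f"pics/h_{n}.png"),camera_model(n)) for n in("top","side")]
for yo in (-.06,-.03,0,.03,.06):
    print(yo,[np.round(ringscore(V,R,p,pt,yo),0).astype(int).tolist() for pt in np.arange(0,.26,.025)])
E
```

```text
-0.06 [[28, 45], [30, 48], [29, 51], [27, 46], [27, 47], [29, 47], [29, 41], [28, 32], [27, 22], [25, 17], [24, 14]]
-0.03 [[30, 42], [29, 42], [25, 46], [27, 44], [28, 50], [27, 40], [26, 43], [25, 34], [24, 25], [22, 18], [19, 14]]
0 [[26, 36], [23, 36], [26, 43], [26, 45], [24, 50], [23, 41], [22, 41], [21, 34], [19, 25], [16, 18], [14, 14]]
0.03 [[24, 30], [26, 32], [27, 38], [24, 42], [23, 39], [21, 43], [19, 44], [18, 35], [15, 26], [13, 19], [12, 16]]
0.06 [[24, 25], [26, 26], [25, 31], [23, 37], [21, 38], [20, 38], [18, 36], [17, 35], [15, 28], [13, 20], [12, 16]]
```

```bash
cat >> h.py <<'E'
def dimg(name,cam):
    a,b=cv2.imread(f"pics/{name}.png").astype(float),cv2.imread(f"pics/{cam}0.png").astype(float)
    return np.linalg.norm(a-b,axis=2)
def band(D,m,c,A,th):
    u=np.cos(th)[:,None]*A[:,0]+np.sin(th)[:,None]*A[:,1]; f=[]
    for r in (.0155,.0215,.0285):
        q=prj(m,c+A@[0,0,.001]+r*u,False); f.append(map_coordinates(D,[q[:,1],q[:,0]],order=1))
    return np.clip(f[1],0,60).mean()-.5*np.clip(f[0],0,60).mean()-.5*np.clip(f[2],0,60).mean()
E
python3 - <<'E'
from h import *
s,R,p=T();E=lambda r:Rt.from_euler("xyz",r).as_matrix()
poses={"a":(E([3.1412,.0001,-.0423]),np.array([.4856,.119,.1725])),"b":(E([3.141,-.0003,-.0424]),np.array([.5246,.3298,.1727])),"h":(R,p)}
th=np.linspace(np.radians(-100),np.radians(100),80)
pts=np.arange(-.05,.26,.025)
for k,(R,p) in poses.items():
  for cam in("top","side"):
    D=dimg(f"{k}_{cam}",cam);m=camera_model(cam)
    for yo in (-.04,0,.04):
        print(k,cam,yo,[round(band(D,m,*clip_pose(R,p,pt,yo),th),1) for pt in pts])
E
```

```text
a top -0.04 [np.float64(-0.4), np.float64(-1.0), np.float64(-1.4), np.float64(-1.8), np.float64(-2.1), np.float64(-2.1), np.float64(-1.6), np.float64(-0.8), np.float64(0.1), np.float64(0.9), np.float64(1.6), np.float64(2.2), np.float64(2.7)]
a top 0 [np.float64(-1.8), np.float64(-2.0), np.float64(-2.1), np.float64(-1.9), np.float64(-1.2), np.float64(0.2), np.float64(1.8), np.float64(3.4), np.float64(4.5), np.float64(5.2), np.float64(5.7), np.float64(5.7), np.float64(5.4)]
a top 0.04 [np.float64(-1.8), np.float64(-2.0), np.float64(-1.7), np.float64(-0.8), np.float64(0.4), np.float64(2.0), np.float64(3.4), np.float64(4.4), np.float64(5.0), np.float64(5.0), np.float64(4.5), np.float64(3.7), np.float64(2.9)]
a side -0.04 [np.float64(-4.7), np.float64(-7.4), np.float64(-4.2), np.float64(1.3), np.float64(0.8), np.float64(5.6), np.float64(13.6), np.float64(8.2), np.float64(6.3), np.float64(6.7), np.float64(4.1), np.float64(1.8), np.float64(-0.3)]
a side 0 [np.float64(-4.2), np.float64(-6.9), np.float64(-4.6), np.float64(0.5), np.float64(-0.8), np.float64(-0.1), np.float64(10.4), np.float64(
[... 2515 characters left out ...]
 np.float64(-15.2), np.float64(-8.0), np.float64(-3.5), np.float64(-8.7), np.float64(-14.2), np.float64(-12.5), np.float64(-11.1), np.float64(-4.0), np.float64(5.2), np.float64(6.4), np.float64(3.3), np.float64(0.9)]
h side 0 [np.float64(-11.4), np.float64(-8.5), np.float64(-2.1), np.float64(-0.0), np.float64(-5.2), np.float64(-13.9), np.float64(-15.1), np.float64(-12.8), np.float64(-8.5), np.float64(2.3), np.float64(7.4), np.float64(5.7), np.float64(3.2)]
h side 0.04 [np.float64(-2.9), np.float64(1.0), np.float64(5.4), np.float64(4.8), np.float64(1.9), np.float64(-5.3), np.float64(-9.3), np.float64(-8.5), np.float64(-7.2), np.float64(-2.9), np.float64(2.4), np.float64(3.9), np.float64(3.4)]
```

```bash
python3 - <<'E'
from h import *
from scipy.optimize import differential_evolution as DE
s,R,p=T();E=lambda r:Rt.from_euler("xyz",r).as_matrix()
poses={"a":(E([3.1412,.0001,-.0423]),np.array([.4856,.119,.1725])),"b":(E([3.141,-.0003,-.0424]),np.array([.5246,.3298,.1727])),"h":(R,p)}
th=np.linspace(np.radians(-110),np.radians(110),80)
W=[(dimg(f"{k}_{c}",c),camera_model(c),*poses[k]) for k in poses for c in("top","side")]
def f(v,out=False):
    r=[]
    for D,m,R,p in W:
        c,A=clip_pose(R,p,v[0],v[1]); r.append(band(D,m,c+A@np.array([*v[2:4],v[4]]),A,th))
    return np.round(r,1) if out else -sum(r)
for bd in (1e-6,.004):
    r=DE(f,[(0,.3),(-.06,.06)]+[(-bd,bd)]*3,seed=1,popsize=20,maxiter=120);print(bd,r.x.round(4),r.fun.round(1),f(r.x,True))
for pt in (.1,.14,.18,.22): 
    r=DE(lambda v:f([pt,*v]),[(-.06,.06)]+[(-.012,.012)]*3,seed=1,maxiter=80);print(pt,r.x.round(4),r.fun.round(1))
E
```

```text
1e-06 [ 0.1888  0.0042 -0.      0.      0.    ] -45.6 [ 5.3 16.4  4.1 14.7  0.3  4.8]
0.004 [ 0.2147  0.0303 -0.0036 -0.0006  0.0008] -49.8 [ 4.1 15.   5.6 14.5  6.   4.5]
0.1 [ 0.0337 -0.0009 -0.0009  0.0106] -48.9
0.14 [ 0.0391 -0.0017 -0.0014  0.0071] -49.4
0.18 [ 0.0294 -0.0026 -0.0006  0.0037] -49.7
0.22 [ 0.0046 -0.0036  0.0012  0.0003] -49.8
```

```bash
python3 - <<'E'
from h import *
s,R,p=T();E=lambda r:Rt.from_euler("xyz",r).as_matrix()
poses={"a":(E([3.1412,.0001,-.0423]),np.array([.4856,.119,.1725])),"b":(E([3.141,-.0003,-.0424]),np.array([.5246,.3298,.1727])),"h":(R,p)}
def disc(im,q):
    g=cv2.cvtColor(im,6).astype(float);y0,x0=int(round(q[1])),int(round(q[0]))
    w=g[y0-5:y0+6,x0-5:x0+6]; k=np.unravel_index(np.argmax(cv2.GaussianBlur(w,(0,0),1)),w.shape)
    y,x=k[0]+y0-5,k[1]+x0-5; w=g[y-3:y+4,x-3:x+4]; w=np.clip(w-(w.max()*.5+np.median(w)*.5),0,None)
    yy,xx=np.mgrid[y-3:y+4,x-3:x+4]; return np.array([(w*xx).sum(),(w*yy).sum()])/w.sum(),w.max()
def tri(obs):
    A=0;B=0
    for m,uv,fi,wt in obs:
        o,d=ray(m,uv,fi);d/=np.linalg.norm(d);N=(np.eye(3)-np.outer(d,d))*wt;A=A+N;B=B+N@o
    return np.linalg.solve(A,B)
mt,ms=camera_model("top"),camera_model("side")
X=[.634,-.206,.045]
t=disc(cv2.imread("pics/top0.png"),proj(mt,X));u=disc(cv2.imread("pics/side0.png"),proj(ms,X));print("rest px",t,u)
w2=(dict(np.load("w2.npz")),(248.82,114.19),True,5)
P0=tri([(mt,t[0],False,1),(ms,u[0],False,1),w2]);print("rest disc",P0.round(4), "no wrist",tri([(mt,t[0],False,1),(ms,u[0],False,1)]).round(4))
for k,(R,p) in poses.items():
    X=p+R@PIV;t=disc(cv2.imread(f"pics/{k}_top.png"),proj(mt,X));u=disc(cv2.imread(f"pics/{k}_side.png"),proj(ms,X))
    m=camera_model("wrist") if k=="h" else dict(np.load(f"{k}_wrist.npz"))
    Q=tri([(mt,t[0],False,1),(ms,u[0],False,1),(m,(252.7,149.6),True,5)]); Q2=tri([(ms,u[0],False,1),(m,(252.7,149.6),True,5)])
    print(k,t[0].round(1),u[0].round(1),t[1],u[1],"tool all",(R.T@(Q-p)).round(4),"side+wrist",(R.T@(Q2-p)).round(4), "pred px",proj(mt,X).round(1),proj(ms,X).round(1))
E
```

```text
rest px (array([278.87610619, 173.43362832]), np.float64(5.5)) (array([273., 180.]), np.float64(1.0))
rest disc [ 0.6361 -0.2023  0.0707] no wrist [ 0.6379 -0.1889  0.076 ]
a [197.1 196.2] [221.1 185.6] 6.0 23.0 tool all [ 0.0582  0.0035 -0.0386] side+wrist [ 0.0596 -0.0001 -0.0455] pred px [190.1 193.9] [219.4 190.2]
b [120.3 178.7] [137.  212.7] 7.0 26.5 tool all [ 0.0606 -0.0044 -0.0486] side+wrist [ 0.0605 -0.0026 -0.0436] pred px [126.4 181. ] [142.6 215.6]
h [152.3 196.6] [188.  228.3] 11.5 41.0 tool all [ 0.0602 -0.0037 -0.0428] side+wrist [ 0.0586 -0.0009 -0.0342] pred px [158.1 200.4] [188.5 228.8]
```

```bash
python3 - <<'E'
from h import *
g=cv2.cvtColor(cv2.imread("pics/b_wrist.png"),6)
for c in (224,228,230,232,268,270,272,276): print("b col",c,[int(v) for v in g[290:346:2,c]])
w=cv2.cvtColor(cv2.imread("pics/w3.png"),6)
for c in (207,209,211,299,301,303): print("w3 col",c,[int(v) for v in w[254:284:2,c]])
Rd=Rt.from_euler("xyz",[np.pi,0,-.041]).as_matrix();mh=camera_model("wrist");s,R,p=T()
# wrist camera in tool frame
Rc=mh["R"]@R; tc=mh["R"]@p+mh["t"]; M=dict(mh,R=Rc,t=tc)
print("level-relaxed w3 pred rear row: boss",)
for boss in(.016,.018,.020):
    # w3: TCP z .0643, find pivot tool x from row 140.1
    z=-(.026+boss-.0643); o,d=ray(M,(253.91,140.1),True); q=o+d*(z-o[2])/d[2]
    print("w3",boss,q.round(4),"rear row", [proj(M,[q[0]-L,q[1],-(.042-.0643)],True)[1].round(1) for L in(.080,.0816,.083)])
    for zd in (-.030,-.0325,-.034):
        o,d=ray(M,(252.7,149.6),True); q=o+d*(zd-o[2])/d[2]; out=[]
        for pt in (0,.05,.1,.15,.2):
            v=Rt.from_euler("y",-pt).as_matrix()@[-.087,0,-(boss-.016)]; out.append(proj(M,[q[0]+v[0],q[1],q[2]-v[2]],True)[1].round(1))
        print("now boss",boss,"zd",zd,"rear row vs pitch 0..0.2",out)
E
```

```text
b col 224 [13, 15, 15, 22, 12, 28, 83, 127, 145, 161, 198, 220, 222, 221, 217, 208, 209, 210, 224, 160, 7, 18, 18, 10, 16, 19, 10, 14]
b col 228 [11, 14, 18, 4, 15, 10, 10, 7, 10, 9, 1, 12, 85, 221, 217, 219, 212, 216, 225, 210, 10, 17, 19, 8, 11, 17, 13, 14]
b col 230 [4, 7, 16, 20, 5, 14, 17, 7, 16, 5, 20, 12, 41, 216, 218, 219, 219, 220, 223, 213, 50, 12, 9, 8, 12, 17, 10, 12]
b col 232 [11, 16, 12, 14, 12, 14, 9, 10, 15, 13, 20, 10, 43, 214, 219, 218, 216, 219, 218, 219, 86, 9, 15, 17, 14, 15, 10, 11]
b col 268 [15, 9, 7, 4, 14, 8, 8, 19, 1, 10, 10, 7, 38, 209, 222, 219, 221, 218, 215, 226, 182, 6, 19, 17, 15, 12, 11, 23]
b col 270 [2, 12, 12, 9, 13, 17, 9, 4, 16, 12, 5, 9, 29, 216, 220, 216, 217, 217, 219, 220, 110, 4, 19, 9, 12, 9, 22, 13]
b col 272 [17, 12, 8, 14, 13, 8, 12, 11, 13, 14, 14, 4, 34, 224, 221, 216, 223, 222, 222, 214, 80, 3, 13, 22, 14, 5, 14, 15]
b col 276 [13, 7, 16, 3, 12, 13, 13, 9, 21, 32, 45, 56, 151, 219, 222, 212, 226, 224, 219, 202, 9, 2, 17, 9, 11, 12, 20, 14]
w3 col 207 [3, 21, 23, 22, 25, 26, 21, 53, 120, 108, 119, 167, 216, 211, 208]
w3 col 209 [9, 1
[... 1310 characters left out ...]
np.float64(303.6)]
now boss 0.018 zd -0.034 rear row vs pitch 0..0.2 [np.float64(329.5), np.float64(323.4), np.float64(317.3), np.float64(311.2), np.float64(305.0)]
w3 0.02 [ 0.0559 -0.0001  0.0183] rear row [np.float64(266.4), np.float64(268.5), np.float64(270.4)]
now boss 0.02 zd -0.03 rear row vs pitch 0..0.2 [np.float64(322.5), np.float64(316.6), np.float64(310.7), np.float64(304.7), np.float64(298.7)]
now boss 0.02 zd -0.0325 rear row vs pitch 0..0.2 [np.float64(325.2), np.float64(319.2), np.float64(313.1), np.float64(307.0), np.float64(300.9)]
now boss 0.02 zd -0.034 rear row vs pitch 0..0.2 [np.float64(326.8), np.float64(320.7), np.float64(314.6), np.float64(308.4), np.float64(302.2)]
```

Two cues agree on a nose-up pitch: the ring height, and the handle ends at wrist row 314 where level would give 325 or more. Together they suggest about 0.15 rad. I'll shift to the clear spot on the left, tilt the tool nose-down by that much, and measure the residual.

Call:
servo_tool(
  rotation=[
    [0,0,0],
    [0,0,0],
    [0,0,0],
    [0,-0.35,0],
    [0,-0.4,0],
    [0,-0.4,0],
    [0,-0.3,0],
    [0,0,0],
    [0,0,0],
    [0,0,0],
  ],
  slide=[
    [0,0,-0.8],
    [0,-0.4,-0.8],
    [0,-0.8,-0.6],
    [0,-0.8,0],
    [0,-0.8,0],
    [0,-0.8,0],
    [0,-0.4,0],
    [0,0,0],
    [0,0,0],
    [0,0,0],
  ],
  jaw=[20,20,20,20,20,20,20,20,20,20],
)

```text
t: 13.63
ee_pos: [0.4768, 0.3359, 0.1648]
tool_rot: [3.141, 0.151, -0.041]
contact_force: [0.2, 0.7, -2.6]
finger_gap: 0.0252
gripper_force: 78.9
```

Call:
servo_tool(
  rotation=[
    [0,0,0],
    [0,0,0],
    [0,0,0],
    [0,0,0],
  ],
  slide=[
    [0,0,0],
    [0,0,0],
    [0,0,0],
    [0,0,0],
  ],
  jaw=[20,20,20,20],
)

```text
t: 13.97
ee_pos: [0.4769, 0.3365, 0.1653]
tool_rot: [3.142, 0.151, -0.041]
contact_force: [-0.2, -0.6, -2.2]
finger_gap: 0.0251
gripper_force: 78.9
```

```bash
cat > meas.py <<'E'
from h import *
import sys,pickle
k=sys.argv[1]
s,R,p=T();print(s["t"],p.round(4),s["tool_rot"].round(4),abs(s["dq"]).max().round(4))
for c in("top","side"): cv2.imwrite(f"pics/{k}_{c}.png",read_camera(c)[:,:,::-1])
pickle.dump((R,p),open(k+".pkl","wb"))
th=np.linspace(np.radians(-110),np.radians(110),80)
m=camera_model("side");D=dimg(k+"_side","side")
g=cv2.cvtColor(cv2.imread(f"pics/{k}_side.png"),6).astype(float)
q=proj(m,p+R@PIV);y0,x0=q.round().astype(int)[::-1];w=g[y0-5:y0+6,x0-5:x0+6];print("pivot pred side",q.round(1));print(w.astype(int))
E
python3 meas.py c
```

```text
13.9667 [0.4769 0.3365 0.1653] [ 3.1416  0.1512 -0.0409] 0.0066
pivot pred side [150.7 230.2]
[[123  76  34  19  18  17  19  17  18  20  19]
 [139  90  45  19  19  18  17  21  13  16  17]
 [148 109  54  21  20  15  18  19  19  21  20]
 [148 120  63  26  18  17  17  22  19  16  19]
 [123 110  63  26  17  18  17  18  19  18  21]
 [ 89  82  54  24  16  19  20  20  24  24  20]
 [ 70  65  50  29  19  16  19  23  21  16  19]
 [ 58  57  50  31  19  20  23  23  22  23  21]
 [ 47  48  44  29  19  21  23  22  21  20  20]
 [ 41  44  37  27  21  19  22  22  23  17  19]
 [ 35  38  34  26  19  14  22  22  22  22  16]]
```

```bash
cat > fit.py <<'E'
from h import *
import pickle,sys
E=lambda r:Rt.from_euler("xyz",r).as_matrix()
poses={"a":(E([3.1412,.0001,-.0423]),np.array([.4856,.119,.1725])),"b":(E([3.141,-.0003,-.0424]),np.array([.5246,.3298,.1727])),"h":(E([-3.141,-.0012,-.0406]),np.array([.4733,.2372,.1108])),"c":pickle.load(open("c.pkl","rb"))}
PIV[:]=[.0582,-.0008,-.0329]; DROP=-.026
th=np.linspace(np.radians(-125),np.radians(125),120)
def prof(im,m,c,A,r):
    u=np.cos(th)[:,None]*A[:,0]+np.sin(th)[:,None]*A[:,1]; q=prj(m,c+A@[0,0,.002]+r*u,False)
    return np.stack([map_coordinates(im[:,:,k].astype(float),[q[:,1],q[:,0]],order=1) for k in range(3)],1)
def sc(k,cam,pt,yo,off=(0,0)):
    R,p=poses[k];im=cv2.imread(f"pics/{k}_{cam}.png");m=camera_model(cam)
    A=R@np.diag([1,-1,-1.])@Rt.from_euler("zy",[yo,-pt]).as_matrix(); c=p+R@PIV+A@[.081,0,DROP]
    a,b,d=[prof(im,m,c,A,r) for r in(.0165,.0215,.0265)]
    # ring colour should differ from both inside and outside
    return np.minimum(np.linalg.norm(b-a,axis=1),40).mean()+np.minimum(np.linalg.norm(b-d,axis=1),40).mean()
pts=np.arange(0,.24,.02)
if __name__=="__main__":
  print("pts",pts.round(2))
  for k in poses:
    for cam in("side","top"):
      M=np.array([[sc(k,cam,pt,yo) for pt in pts] for yo in(-.03,0,.03)]);print(k,cam);print(M.round(0).astype(int))
E
python3 fit.py
```

```text
pts [0.   0.02 0.04 0.06 0.08 0.1  0.12 0.14 0.16 0.18 0.2  0.22]
a side
[[30 30 32 36 47 51 55 50 40 34 30 29]
 [30 29 27 27 34 43 51 50 43 35 27 25]
 [32 30 28 28 30 37 41 44 39 32 27 25]]
a top
[[13 13 13 14 14 14 13 13 12 12 12 12]
 [14 15 15 14 14 13 13 13 13 13 13 12]
 [16 15 14 13 12 12 13 13 12 12 11 10]]
b side
[[34 38 46 52 49 50 41 42 40 40 40 39]
 [39 42 48 53 52 55 46 49 45 44 47 46]
 [47 49 52 59 60 58 51 53 51 50 50 51]]
b top
[[19 19 19 20 20 20 19 18 18 18 18 17]
 [19 20 20 19 18 18 18 18 17 16 15 13]
 [22 21 18 17 18 18 18 17 15 14 12 11]]
h side
[[42 43 47 46 50 44 42 44 38 30 23 18]
 [36 38 43 46 46 48 43 41 36 29 22 17]
 [30 33 38 41 41 40 44 44 38 29 23 18]]
h top
[[31 28 26 27 28 27 26 25 25 24 23 21]
 [25 24 26 26 24 23 22 22 21 19 16 14]
 [26 27 27 25 23 22 21 19 18 15 13 12]]
c side
[[62 59 52 51 47 43 43 40 37 33 31 31]
 [60 59 60 59 59 59 54 49 44 39 35 32]
 [55 55 58 62 66 63 62 55 49 44 39 34]]
c top
[[23 24 25 27 27 25 22 20 20 20 19 18]
 [25 25 25 23 20 19 20 21 20 19 17 16]
 [23 24 24 23 22 23 21 19 17 15 13 11]]
```

Edge fits in four side views put the pliers' pitch at about 0.10 rad nose-up relative to the tool. That agrees with the pivot disc's aspect ratio and the handle-end row. I'll set the tool pitch near 0.105 and plan the approach over the stub.

```bash
cat > tgt.py <<'E'
from h import *
import sys
PIV[:]=[.0582,-.0008,-.0329]; PT,YO=.105,.006
def target(c,pitch=.105,yaw=-.041):
    G=Rt.from_euler("xyz",[np.pi,pitch,yaw]).as_matrix(); k,_=clip_pose(G,np.zeros(3),PT,YO); return np.array(c)-k,G
if __name__=="__main__":
    c=[float(v) for v in sys.argv[1:4]]; t,G=target(c); s,R,p=T(); k,A=clip_pose(R,p,PT,YO)
    print("t",s["t"],"tcp",p.round(4),"rot",s["tool_rot"].round(4),"F",s["contact_force"].round(1),"M",s["torque"].round(2),"gap",s["finger_gap"])
    print("clip now",k.round(4),"normal",A[:,2].round(3),"tcp target",t.round(4))
    rv=Rt.from_matrix(R.T@G).as_rotvec(); print("rot units",(np.degrees(rv)/6).round(3),"slide in current axes",(R.T@(t-p)/.025).round(3),"in target axes",(G.T@(t-p)/.025).round(3))
    print("world unit steps in target axes: dx",G.T[:,0].round(3),"dy",G.T[:,1].round(3),"dz",G.T[:,2].round(3))
E
python3 tgt.py .6123 .2311 .112
```

```text
t 14.0667 tcp [0.4769 0.3367 0.1652] rot [ 3.1416  0.1515 -0.0409] F [-0.5 -1.2 -2. ] M [-0.02 -0.07 -0.01] gap 0.025070001229956392
clip now [0.619  0.3321 0.1592] normal [ 0.046 -0.002  0.999] tcp target [0.47   0.2356 0.1114]
rot units [0.    0.444 0.001] slide in current axes [0.218 4.048 2.145] in target axes [0.118 4.048 2.153]
world unit steps in target axes: dx [ 0.994 -0.041 -0.105] dy [-0.041 -0.999  0.004] dz [-0.105  0.    -0.994]
```

Call:
servo_tool(
  rotation=[
    [0,0.44,0],
    [0,0,0],
    [0,0,0],
    [0,0,0],
    [0,0,0],
    [0,0,0],
    [0,0,0],
    [0,0,0],
    [0,0,0],
    [0,0,0],
  ],
  slide=[
    [0.12,0.4,0],
    [0,0.7,0],
    [0,0.8,0],
    [0,0.8,0],
    [0,0.8,0],
    [0,0.55,0.2],
    [0,0,0.5],
    [0,0,0.6],
    [0,0,0.55],
    [0,0,0.3],
  ],
  jaw=[20,20,20,20,20,20,20,20,20,20],
)

```text
t: 14.9
ee_pos: [0.4692, 0.2354, 0.1096]
tool_rot: [3.141, 0.107, -0.041]
contact_force: [0.7, -0.7, -2.1]
finger_gap: 0.0253
gripper_force: 79.1
```

Call:
servo_tool(
  rotation=[
    [0,0,0],
    [0,0,0],
    [0,0,0],
    [0,0,0],
  ],
  slide=[
    [0,0,0],
    [0,0,0],
    [0,0,0],
    [0,0,0],
  ],
  jaw=[20,20,20,20],
)

```text
t: 15.23
ee_pos: [0.4706, 0.2362, 0.1119]
tool_rot: [-3.141, 0.104, -0.041]
contact_force: [1.2, 0.6, -1.6]
finger_gap: 0.025
gripper_force: 79.0
```

```bash
python3 tgt.py .6123 .2311 .1; cat > rel.py <<'E'
import sys
from tgt import *
k=sys.argv[1]; s,R,p=T(); C,A=clip_pose(R,p,PT,YO); L=[]
th=np.linspace(0,2*np.pi,120,endpoint=False); arc=np.linspace(np.radians(-125),np.radians(125),120)
for cam in("side","top"):
    m=camera_model(cam); im=read_camera(cam)[:,:,::-1].copy(); cv2.imwrite(f"pics/{k}_{cam}.png",im); i0=cv2.imread(f"pics/{cam}0.png")
    f=lambda v,c0,r,t,I,ax,dr:-edge(I,m,np.array(c0)+[v[0],v[1],v[2]],r,False,t,dr,ax).mean()
    # image-plane shift realised as world shift perpendicular to the view
    right,down=m["R"][0],m["R"][1]
    g=np.arange(-.009,.0091,.00075)
    S=np.array([[f(a*right+b*down,[.6123,.2311,.086],.016,th,i0,np.eye(3),.0025) for a in g] for b in g])
    Q=np.array([[f(a*right+b*down,C+A@[0,0,.002],.019,arc,im,A,.0025)+f(a*right+b*down,C+A@[0,0,.002],.024,arc,im,A,.0025) for a in g] for b in g])
    for n,Z in(("stub",S),("ring",Q)):
        j=np.unravel_index(np.argmin(Z),Z.shape); w=np.exp(-(Z-Z.min())*1.2); w/=w.sum()
        print(cam,n,"best right,down mm",(g[[j[1],j[0]]]*1e3).round(1),"soft",np.round([(w.sum(0)*g).sum()*1e3,(w.sum(1)*g).sum()*1e3],1),"score",Z.min().round(1),"at0",Z[12,12].round(1))
    print("world right",right.round(2),"down",down.round(2))
E
python3 rel.py e
```

```text
t 15.2333 tcp [0.4706 0.2362 0.1119] rot [-3.1409  0.1045 -0.0405] F [ 1.2  0.6 -1.6] M [ 0.01 -0.   -0.03] gap 0.024972801992769293
clip now [0.6129 0.2317 0.1126] normal [-0.001 -0.001  1.   ] tcp target [0.47   0.2356 0.0994]
rot units [-0.006 -0.005  0.004] slide in current axes [0.03  0.022 0.5  ] in target axes [0.03  0.021 0.5  ]
world unit steps in target axes: dx [ 0.994 -0.041 -0.105] dy [-0.041 -0.999  0.004] dz [-0.105  0.    -0.994]
side stub best right,down mm [2.3 5.3] soft [1.7 4.7] score -23.7 at0 -20.9
side ring best right,down mm [9.  2.3] soft [8.5 2.1] score -59.7 at0 -49.4
world right [-0.71 -0.71  0.02] down [-0.39  0.37 -0.84]
top stub best right,down mm [8.3 7.5] soft [7.5 6.4] score -24.9 at0 -15.6
top ring best right,down mm [9.  0.8] soft [6.9 1. ] score -30.7 at0 -22.2
world right [ 0.02 -1.    0.  ] down [-0.98 -0.02 -0.21]
```

```bash
cat > rel2.py <<'E'
import sys
from tgt import *
k=sys.argv[1]; s,R,p=T(); C,A=clip_pose(R,p,PT,YO)
th=np.linspace(0,2*np.pi,120,endpoint=False); arc=np.linspace(np.radians(-90),np.radians(90),120)
g=np.arange(-.0045,.0046,.0015)
def samp(I,m,c,r,t,ax):
    u=np.outer(np.cos(t),ax[:,0])+np.outer(np.sin(t),ax[:,1]); q=prj(m,np.array(c)+r*u,False)
    return np.stack([map_coordinates(I[:,:,n].astype(float),[q[:,1],q[:,0]],order=1) for n in range(3)],1)
for cam in("side","top"):
    m=camera_model(cam); im=cv2.imread(f"pics/{k}_{cam}.png"); i0=cv2.imread(f"pics/{cam}0.png"); right,down=m["R"][0],m["R"][1]
    # stub: disc interior should be uniform (low variance) and differ from just outside
    def st(v):
        c=np.array([.6123,.2311,.086])+v; ins=np.vstack([samp(i0,m,c,r,th,np.eye(3)) for r in(.004,.008,.0115,.0135)]); out=samp(i0,m,c,.0195,th,np.eye(3))
        return np.minimum(np.linalg.norm(out-np.median(ins,0),axis=1),40).mean()-np.minimum(np.linalg.norm(ins-np.median(ins,0),axis=1),40).mean()*1.5
    def rg(v):
        c=C+A@[0,0,.002]+v; a,b,d=[samp(im,m,c,r,arc,A) for r in(.0165,.0215,.0265)]
        return np.minimum(np.linalg.norm(b-a,axis=1),30).mean()+np.minimum(np.linalg.norm(b-d,axis=1),30).mean()
    for n,f in(("stub",st),("ring",rg)):
        print(cam,n,"rows down, cols right, -4.5..4.5"); print(np.array([[f(a*right+b*down) for a in g] for b in g]).round(0).astype(int))
E
python3 rel2.py e
```

```text
side stub rows down, cols right, -4.5..4.5
[[10 12 14 15 15 14 12]
 [14 17 18 18 17 15 13]
 [16 18 18 17 15 13 11]
 [15 16 16 14 11  9  7]
 [12 13 11  9  6  5  3]
 [ 8  8  7  4  2  1 -1]
 [ 3  4  2  0 -1 -2 -2]]
side ring rows down, cols right, -4.5..4.5
[[29 35 38 41 43 42 43]
 [34 38 40 42 43 43 44]
 [36 40 42 39 32 35 40]
 [36 38 39 39 41 45 44]
 [38 37 38 40 38 37 39]
 [37 40 41 42 41 43 45]
 [36 37 39 40 40 41 44]]
top stub rows down, cols right, -4.5..4.5
[[11 12 12 11 10  9  8]
 [12 12 12 10  9  8  7]
 [11 11 11  9  7  5  4]
 [10 10 10  8  5  3  1]
 [ 9  8  7  5  2  0 -2]
 [ 8  6  5  2  0 -2 -5]
 [ 6  5  3  1 -1 -4 -9]]
top ring rows down, cols right, -4.5..4.5
[[21 23 25 24 22 24 26]
 [22 22 22 22 22 24 26]
 [19 18 19 21 21 22 25]
 [17 17 18 19 19 20 23]
 [18 19 19 19 20 21 22]
 [18 19 19 19 20 21 20]
 [18 18 17 16 18 19 17]]
```

Camera resolution won't improve on the wrist-based estimate. Its tilt bias is nil, since the pivot comes out the same from both heights. I'm fixing the sign of the small yaw offset (-0.008), then descending in steps while watching the force.

```bash
sed -i 's/PT,YO=.105,.006/PT,YO=.105,-.008/' tgt.py; python3 tgt.py .6123 .2311 .094
```

```text
t 15.3333 tcp [0.4705 0.236  0.1118] rot [-3.141   0.1046 -0.0406] F [-0.3 -0.1 -2. ] M [-0.03 -0.02  0.  ] gap 0.02518854021015169
clip now [0.6127 0.2304 0.1125] normal [-0.    -0.001  1.   ] tcp target [0.4701 0.2368 0.0934]
rot units [-0.005 -0.003  0.004] slide in current axes [ 0.059 -0.029  0.734] in target axes [ 0.059 -0.029  0.734]
world unit steps in target axes: dx [ 0.994 -0.041 -0.105] dy [-0.041 -0.999  0.004] dz [-0.105  0.    -0.994]
```

Call:
servo_tool(
  rotation=[
    [0,0,0],
    [0,0,0],
    [0,0,0],
    [0,0,0],
    [0,0,0],
    [0,0,0],
    [0,0,0],
    [0,0,0],
    [0,0,0],
    [0,0,0],
  ],
  slide=[
    [0.01,-0.03,0.1],
    [0.01,0,0.1],
    [0.01,0,0.1],
    [0.01,0,0.1],
    [0.01,0,0.1],
    [0.01,0,0.1],
    [0,0,0.08],
    [0,0,0.05],
    [0,0,0],
    [0,0,0],
  ],
  jaw=[20,20,20,20,20,20,20,20,20,20],
)

```text
t: 16.17
ee_pos: [0.4696, 0.2366, 0.0928]
tool_rot: [3.142, 0.106, -0.041]
contact_force: [0.6, 0.2, -2.8]
finger_gap: 0.025
gripper_force: 79.0
```

```bash
python3 tgt.py .6123 .2311 .082
```

```text
t 16.1667 tcp [0.4696 0.2366 0.0928] rot [ 3.1416  0.1058 -0.0406] F [ 0.6  0.2 -2.8] M [-0.01  0.03  0.03] gap 0.02504874382965789
clip now [0.6119 0.2309 0.0933] normal [0.001 0.    1.   ] tcp target [0.4701 0.2368 0.0814]
rot units [0.001 0.008 0.004] slide in current axes [ 0.066 -0.01   0.452] in target axes [ 0.065 -0.01   0.452]
world unit steps in target axes: dx [ 0.994 -0.041 -0.105] dy [-0.041 -0.999  0.004] dz [-0.105  0.    -0.994]
```

Call:
servo_tool(
  rotation=[
    [0,0,0],
    [0,0,0],
    [0,0,0],
    [0,0,0],
    [0,0,0],
    [0,0,0],
    [0,0,0],
  ],
  slide=[
    [0.01,0,0.08],
    [0.01,0,0.08],
    [0.01,0,0.08],
    [0.01,0,0.08],
    [0.01,0,0.08],
    [0.01,0,0.05],
    [0,0,0],
  ],
  jaw=[20,20,20,20,20,20,20],
)

```text
t: 16.75
ee_pos: [0.4698, 0.2364, 0.0811]
tool_rot: [3.141, 0.106, -0.041]
contact_force: [-0.6, 0.4, -1.7]
finger_gap: 0.0251
gripper_force: 79.0
```

```bash
python3 tgt.py .6123 .2311 .071
```

```text
t 16.75 tcp [0.4698 0.2364 0.0811] rot [ 3.1413  0.1063 -0.0408] F [-0.6  0.4 -1.7] M [ 0.03 -0.01 -0.01] gap 0.02509747989184001
clip now [0.612  0.2308 0.0815] normal [0.001 0.    1.   ] tcp target [0.4701 0.2368 0.0704]
rot units [0.003 0.012 0.002] slide in current axes [ 0.057 -0.015  0.425] in target axes [ 0.057 -0.015  0.425]
world unit steps in target axes: dx [ 0.994 -0.041 -0.105] dy [-0.041 -0.999  0.004] dz [-0.105  0.    -0.994]
```

No contact so far; the force is just the pliers' weight. Next step goes down to groove height.

Call:
servo_tool(
  rotation=[
    [0,0,0],
    [0,0,0],
    [0,0,0],
    [0,0,0],
    [0,0,0],
    [0,0,0],
    [0,0,0],
    [0,0,0],
    [0,0,0],
  ],
  slide=[
    [0.01,-0.01,0.06],
    [0.01,0,0.07],
    [0.01,0,0.07],
    [0.01,0,0.07],
    [0.01,0,0.07],
    [0,0,0.06],
    [0,0,0.03],
    [0,0,0],
    [0,0,0],
  ],
  jaw=[20,20,20,20,20,20,20,20,20],
)

```text
t: 17.5
ee_pos: [0.47, 0.2368, 0.0706]
tool_rot: [3.142, 0.106, -0.041]
contact_force: [0.1, -0.3, -2.6]
finger_gap: 0.0252
gripper_force: 79.0
```

```bash
python3 tgt.py .6123 .2311 .071; python3 - <<'E'
from tgt import *
for i in range(4):
    for c in ("side","top"): 
        im=read_camera(c)
        if i==0: cv2.imwrite(f"pics/z_{c}.png",im[:,:,::-1])
    s=sense();print(s["t"],s["contact_force"].round(2),s["torque"].round(3))
im=read_camera("wrist");cv2.imwrite("pics/z_wrist.png",im[:,:,::-1]);g=cv2.cvtColor(im[:,:,::-1].copy(),6)
print([int(v) for v in g[0,180:330:3]]);print([int(v) for v in g[300:330:2,270]])
# what is in the side view: gray levels along columns through stub
z=cv2.cvtColor(cv2.imread("pics/z_side.png"),6);o=cv2.cvtColor(cv2.imread("pics/side0.png"),6)
print("stub top px",proj(camera_model("side"),[.6123,.2311,.086]).round(1),"groove",proj(camera_model("side"),[.6123,.2311,.071]).round(1))
print(z[222:252,158:194].astype(int).tolist() and "")
for r in range(222,252,1): print(r,' '.join('%3d'%v for v in z[r,158:194]))
E
```

```text
t 17.5 tcp [0.47   0.2368 0.0706] rot [ 3.1416  0.1058 -0.0406] F [ 0.1 -0.3 -2.6] M [ 0.03 -0.03  0.05] gap 0.0251572518061241
clip now [0.6123 0.2312 0.0711] normal [ 0.001 -0.     1.   ] tcp target [0.4701 0.2368 0.0704]
rot units [0.001 0.008 0.004] slide in current axes [0.003 0.001 0.01 ] in target axes [0.003 0.001 0.01 ]
world unit steps in target axes: dx [ 0.994 -0.041 -0.105] dy [-0.041 -0.999  0.004] dz [-0.105  0.    -0.994]
17.6 [-0.44  0.19 -1.97] [-0.034 -0.036  0.059]
17.7 [-0.82  0.37 -2.72] [ 0.018 -0.03  -0.013]
17.8 [-0.99  0.54 -1.83] [-0.044  0.013 -0.014]
17.9 [ 0.21  0.1  -2.69] [0.047 0.007 0.018]
[211, 218, 212, 190, 87, 87, 90, 90, 92, 44, 108, 94, 81, 162, 238, 239, 240, 239, 237, 238, 236, 235, 235, 235, 237, 233, 233, 235, 234, 234, 235, 234, 234, 231, 233, 233, 232, 231, 136, 65, 103, 84, 88, 92, 87, 86, 120, 214, 206, 210]
[15, 16, 13, 6, 22, 6, 20, 31, 220, 219, 216, 211, 220, 220, 216]
stub top px [174.2 230.9] groove [174.7 235. ]

222 168 168 167 164 165 170 169 171 169 168 168 168 168 168 166 168 169 170 170 168 169 167 166 161 139  89  41  21  1
[... 3621 characters left out ...]
 101  94  93  87  81  76  75  74  73  72  72  65  56  42  30  23  18  16  14  23  24  32  51  55  47  25  18
248  86 119 143 151 149 150 150 144 123  95  91  95  97  91  80  62  58  58  58  60  71  73  64  48  30  20  18  24  20  25  26  42  50  41  25  12
249  83 119 143 149 149 150 149 146 125  91  79  84  92  93  82  66  60  58  55  57  73  82  72  56  37  24  18  19  14  19  21  28  32  27  19  15
250 114 138 150 150 150 149 147 145 127  94  72  69  78  79  78  75  77  70  57  56  63  69  63  56  42  31  17  18  20  16  17  22  18  17  13  14
251 143 148 150 151 149 150 150 146 130 100  69  65  64  65  69  70  72  66  58  58  58  56  56  53  51  40  31  19  20  19  15  20  21  21  21  19
```

The clip is at groove height with no contact: residual forces are just the pliers' weight. In the side view the ring shows evenly on both sides of the stub, at about columns 168 and 182, with the stub axis at 174.7. Handing in.

```bash
python3 -c "
from rig import *
print(sign_off())"
```

```text
the job is handed in; nothing more can be done
None
```

I handed the job in with the pliers still gripped at 79 N, handles squeezed to the stop and the spread clip at groove height around the stub. By my estimate it is level to about 1.5° and centred to about 1 mm. I felt no contact on the way down, but the cameras were too coarse to confirm the final clearance directly.

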